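# Pack the draughts away in their tube

## Task

Take the white ball off the tube's mouth and set it in the empty cell of the ball tray, then put all the loose draughts pieces lying on the counter into the tube, packing them down with the tamper until the tube's sliding floor is right at the bottom and the last push meets a firm stop. Then stand the tamper back upright in its stand, all the way in. Leave the other things on the counter where they are.

Things in the scene. Friction and masses are not known exactly. Their poses are not given: they have to be found in the camera images.
- tube: Fixed upright turned dark-wood tube for storing draughts; origin at the centre of its underside on the counter, z up. Foot 72 mm across and 10 mm high, body 43 mm across, bore 33 mm across. The top 6 mm flare out to a mouth 39 mm across inside, 49 mm outside; the rim is 96 mm above the counter.
- mouth (a point): Centre of the tube's mouth, level with its rim (96 mm above the counter), on the axis of the bore.
- floor (a joint): The tube's sliding felt floor, a disc filling the bore. At 0 its upper face is 14 mm below the rim; it grows (m) as it is pushed down, to the bottom stop at 0.060 (face 74 mm below the rim). It takes about 6 N to slide, stays where it is left and does not spring back. It starts at 0 to 0.010: room for little more than one piece.
- ball_center (a point): Centre of the white billiard ball, 57 mm across, 0.17 kg, loose; at the start it sits in the tube's mouth and blocks it, its centre about 21 mm above the rim.
- tray: Fixed low dark-wood ball tray, 215 x 76 mm, walls 16 mm high and 5 mm thick, three cells in a row along its x axis 70 mm apart; two cells hold balls fixed there, the cell at its -x end is empty. Origin under its middle.
- cell (a point): Centre of the floor of the tray's empty cell (about 66 mm square inside), 5 mm above the counter. A ball in it has its centre 28.5 mm above this point.
- tamper: Loose wooden tamping rod, 88 mm long, 0.12 kg, upright in its stand; origin at the foot's flat end, z towards the handle. Foot 26 mm across (z 0-30 mm), brass collar 54 mm across (z 30-38), straight handle 22 mm across (38-88). The collar is wider than the tube's mouth: the foot reaches only 30 mm below the rim, so pack a few pieces at a time.
- stand_top (a point): Centre of the mouth of the hole in the tamper's stand, a fixed dark-wood block 70 x 70 mm, 44 mm high; on its top face. Hole 32 mm across, 38 mm deep, chamfered 3 mm. The tamper stands with its foot in the hole and its collar on the block's top, so its origin is then 30 mm below this point.
- piece0: Plain white draughts piece, a disc 30 mm across and 16 mm thick, 14 g, lying flat on the counter; origin at the centre of its underside. Three or four of the five are present.
- piece1: Plain white draughts piece, a disc 30 mm across and 16 mm thick, 14 g, lying flat on the counter; origin at the centre of its underside. Three or four of the five are present.
- piece2: Plain white draughts piece, a disc 30 mm across and 16 mm thick, 14 g, lying flat on the counter; origin at the centre of its underside. Three or four of the five are present.
- piece3: Plain white draughts piece, a disc 30 mm across and 16 mm thick, 14 g, lying flat on the counter; origin at the centre of its underside. Three or four of the five are present.
- piece4: Plain white draughts piece, a disc 30 mm across and 16 mm thick, 14 g, lying flat on the counter; origin at the centre of its underside. Three or four of the five are present.
- chalk0: Bystander: wrapped cue-chalk cube, 22 mm; origin under its centre. Leave alone.
- chalk1: Bystander: another wrapped cue-chalk cube, 22 mm; origin under its centre. Leave alone.
- mug: Bystander: blue mug, 80 mm across, 92 mm high; origin under its centre. Leave alone.
- coasters: Bystander: stack of cork coasters, 96 mm across, 18 mm high; origin under its centre. Leave alone.
- dice_box: Bystander: cardboard box, 70 x 110 x 35 mm; origin under its centre. Leave alone.
- jar: Bystander: glass jar, 68 mm across, 100 mm high; origin under its centre. Leave alone.
- score_pad: Bystander: paper score pad, 100 x 150 x 12 mm; origin under its centre. Leave alone.
- ball: The same white ball as ball_center; this origin turns with the ball as it rolls, so use the centre instead.

How it is judged (in metres and radians):
On the way, in this order (a step that is already met when the one before it is completed fails the run):
1. the ball is off the tube and lies in the tray's empty cell (horizontal distance between ball_center and cell below 0.018 m and z of ball_center in the frame of cell below 0.034 m), for 0.2 s.
2. all the pieces are in the tube, its floor is at the bottom stop, and the tamper presses on the pieces with at least 10 N (horizontal distance between each of piece0, piece1, piece2, piece3, piece4 and mouth below 0.005 m and z of each of piece0, piece1, piece2, piece3, piece4 in the frame of mouth below -0.008 m and angle between the z axis of each of piece0, piece1, piece2, piece3, piece4 and the z axis of tube, either way round below 0.15 rad and value of joint floor above 0.0575 m and (contact force between tamper and piece0 above 10 N or contact force between tamper and piece1 above 10 N or contact force between tamper and piece2 above 10 N or contact force between tamper and piece3 above 10 N or contact force between tamper and piece4 above 10 N)), for 0.02 s.
At the end, for the whole second after the job is handed in: Ball at rest in the empty cell (18 mm). Every piece present flat (0.15 rad) in the tube, on its axis (5 mm), 8 mm or more below the rim; floor within 2.5 mm of its bottom stop. Tamper upright (0.1 rad) in its stand, collar within 4 mm of the block. All at rest (all of step 1 and horizontal distance between each of piece0, piece1, piece2, piece3, piece4 and mouth below 0.005 m and z of each of piece0, piece1, piece2, piece3, piece4 in the frame of mouth below -0.008 m and angle between the z axis of each of piece0, piece1, piece2, piece3, piece4 and the z axis of tube, either way round below 0.15 rad and value of joint floor above 0.0575 m and horizontal distance between tamper and stand_top below 0.008 m and z of tamper in the frame of stand_top below -0.026 m and angle between tamper's own z axis and vertical below 0.1 rad and linear speed of each of tamper, piece0, piece1, piece2, piece3, piece4 below 0.02 m/s and linear speed of ball below 0.05 m/s); the robot touches nothing.
It fails at once if a bystander (chalk, mug, coasters, cardboard box, jar or score pad) is moved more than 40 mm (distance of any of chalk0, chalk1, mug, coasters, dice_box, jar, score_pad from where it was at the start of the episode above 0.04 m).
Of piece0, piece1, piece2, piece3, piece4 only 3 to 4 are there at a start; the rules pass over those that are not, and their reading is None.
At some moment in a run one of piece0, piece1, piece2, piece3, piece4 may be knocked a few centimetres aside while the robot is not near it.
Once in a run the grip may slacken for a moment while it holds something.
It also fails if it takes over 210 s, if anything falls off the work surface, if the arm or the gripper's body presses on something with over 40 N, if the wrist force passes 120 N, or if a joint passes its speed limit or range.

## Robot

A 6-joint arm with a two-finger parallel gripper is mounted at the origin on the work surface. World frame = base frame: x ahead of the robot, y to its left, z up, the work surface at z = 0. Lengths are in m, angles in degrees, forces in N, time in s.
With the tool pointing down it reaches from about 0.4 to 0.925 m from the base axis. Payload 3.4 kg.
Tool frame: the origin (TCP) lies at the centre of the arm's flange, where the gripper is bolted on; the fingertips stand 173 mm ahead of it and the grasp point (between the pads) lies 155 mm ahead of it; z points along the fingers, y is the direction in which the jaws open and shut (so a half turn about z gives the same grasp; the last joint's range is limited). The gripper opens to 85 mm and grips with 20 to 120 N. Pads are 22 mm wide; open, the fingers measure 114 mm over their backs; the gripper's body (76 mm by 85 mm) begins 54 mm behind the grasp point. The pads swing forward as they close: fully open they stand 13 mm farther back than shut.
Start: joints at [-4.211, 17.578, 86.31, -0, 76.112, -4.211], TCP at [0.575, -0, 0.405] pointing down, gripper open.
Joint ranges: [-179.03, 179.03], [-60, 130.46], [8.19, 133.38], [-81.62, 261.62], [5.75, 156.47], [-153.77, 153.77]. Speed limits (degrees/s): [147.25, 147.25, 180, 180, 180, 180].

## Interface

Orientations are given as [roll, pitch, yaw] about the fixed x, y, z axes, in that order (R = Rz(yaw) Ry(pitch) Rx(roll)).
In Python, from cell import monitor, vision, ticket gives the robot as it stands.
- The arm moves only by the tool servo_tool, never from a script. Its argument "rows" is text: rows parted by semicolons, each of 7 numbers parted by spaces: the shift along the world's x, y, z in m, then the turn, a rotation vector about the world's x, y, z in degrees, then the opening, from 0 (shut) to 1 (fully open). A call has exactly 5 rows; each row shifts and turns the pose as measured when the row begins; what a row does not reach is not made up. A row lasts 1/12 s, in which the tool goes at most 41.7 mm and 7.16 degrees, less where a joint would pass 70% of its speed; a pose out of reach is approached as far as the arm can. A call is refused whole if a number of a shift passes 0.0417 or a number of a turn 7.16, either way. A call with a gripper value outside its range is refused whole. The fingers move at their own pace and stop on an object; "grip_force" is the grip in N (left out, the last holds). Time passes only in rows, so rows that do not move let the fingers close, or fill a call up. It gives the time, the measured TCP pose, the force and the opening at its end, in the units of the state.
- monitor.read_state(): the state, without advancing time (a new reading comes with each control period).
- vision.capture(name): name is "scene" or "side" or "wrist"; returns the picture (400x640x3 uint8, red, green, blue); there is no depth.
- vision.camera_params(name): a dict with "K" (3x3 intrinsics, pixels), "rvec" (rotation vector, rad) and "tvec" (3), from world to camera coordinates, as OpenCV has them. Camera axes: x right, y down, z forward; pixel columns grow to the right and rows downward; lengths in m; the calibration is good to about 2 mm. A picture is of the moment at which its call begins: read the wrist's pose just before it. camera_params takes no time and is no camera call; for the wrist camera it gives the pose at the moment of the call.
- ticket.sign_off(): hands the job in, once; it reports no verdict.
The state is a dict: "t": time; "qpos": joint angles; "joint_vel": joint speeds; "tau": joint torques, N m; "eef_pos": TCP position; "eef_rot": TCP orientation; "contact_force": force on the tool from outside, world axes, zero at the start; "wrist_torque": the same for the moment, N m; "grip_width": opening from 0.0 (shut) to 1.0 (fully open).
Only numpy, scipy, OpenCV 4.12 (cv2) and the standard library are available. Lean on these libraries where they do the work, as an engineer would, in place of code of your own. Each camera call takes 0.05 s, during which the arm holds its last target. There are 200 camera calls.

## Working session

There is one attempt and no reset: what is moved stays moved. The work goes in short steps, Python scripts to look and compute and a tool call to move; the robot and the scene stay as the last step left them, time stands still between calls to the robot, and variables do not carry over. Pictures are saved under pics/ and viewed, and the job is handed in when it is done.

Besides the shell and the picture viewer there is one more tool, called after ">>>" by a JSON object that holds its "name" and its "arguments". servo_tool: Moves the arm, as the interface text tells. Its arguments: {"type":"object","properties":{"rows":{"type":"string"},"grip_force":{"type":"number"}},"required":["rows"]}

```bash
mkdir -p pics; cat > h.py <<'E'
import numpy as np, cv2
from cell import monitor, vision, ticket
def cap(n,f):
    p=vision.camera_params(n); im=vision.capture(n); cv2.imwrite('pics/'+f,im[:,:,::-1]); return im,p
def ray(p,u,v):
    K=np.array(p['K']);R=cv2.Rodrigues(np.array(p['rvec'],float))[0];t=np.array(p['tvec'],float).ravel()
    d=R.T@np.linalg.solve(K,[u,v,1.0]);return -R.T@t,d/np.linalg.norm(d)
def onplane(p,u,v,z):
    c,d=ray(p,u,v);return c+d*(z-c[2])/d[2]
def proj(p,X):
    return cv2.projectPoints(np.array(X,float).reshape(-1,3),np.array(p['rvec'],float),np.array(p['tvec'],float),np.array(p['K'],float),None)[0].reshape(-1,2)
def tri(rays):
    A=np.zeros((3,3));b=np.zeros(3)
    for c,d in rays:
        M=np.eye(3)-np.outer(d,d);A+=M;b+=M@c
    return np.linalg.solve(A,b)
E
python3 - <<'E'
from h import *
s=monitor.read_state();print(s)
for n in('scene','side','wrist'):
    im,p=cap(n,n+'0.png');c,d=ray(p,320,200);print(n,c,d,p['K'][0])
E
```

```text
{'t': 0.0, 'qpos': array([-4.21340914e+00,  1.76225968e+01,  8.63833343e+01, -2.65333181e-05,
        7.61105345e+01, -4.21102088e+00]), 'joint_vel': array([ 0.02283858, -0.03540487, -0.09075283,  0.01383722,  0.08697123,
       -0.01604245]), 'tau': array([-2.40806599e-03, -4.57556927e+01, -2.51919490e+01, -3.95127336e-04,
        1.32516641e-02, -2.41733758e-06]), 'eef_pos': array([ 5.74660571e-01, -2.13784033e-05,  4.03780968e-01]), 'eef_rot': array([-1.79883847e+02, -8.52639299e-03,  8.99976095e+01]), 'contact_force': array([-1.06092813, -0.71899772,  0.83012359]), 'wrist_torque': array([0.01762211, 0.02369625, 0.01583035]), 'grip_width': 1.0018968349258128}
scene [0.955318   0.67115731 1.11721697] [-0.29605063 -0.54589219 -0.78380848] [426.40695628   0.         322.14207654]
side [ 0.38222324 -0.78763529  0.79308303] [ 0.21538337  0.73610295 -0.64168719] [467.0053081    0.         314.83199801]
wrist [0.57441067 0.06903403 0.37391672] [-0.01055433 -0.28185294 -0.95939957] [310.0729053    0.         322.71435654]
```

View pics/scene0.png

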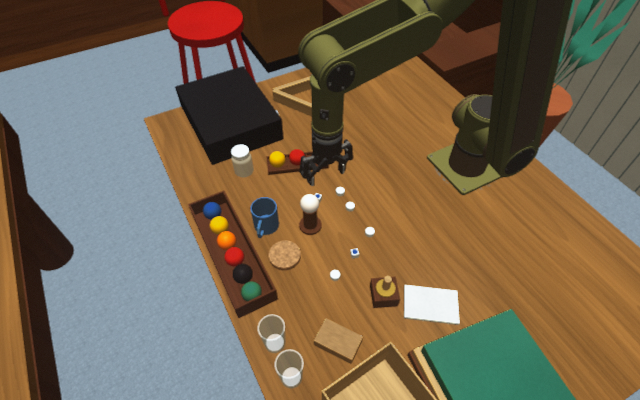

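View pics/side0.png

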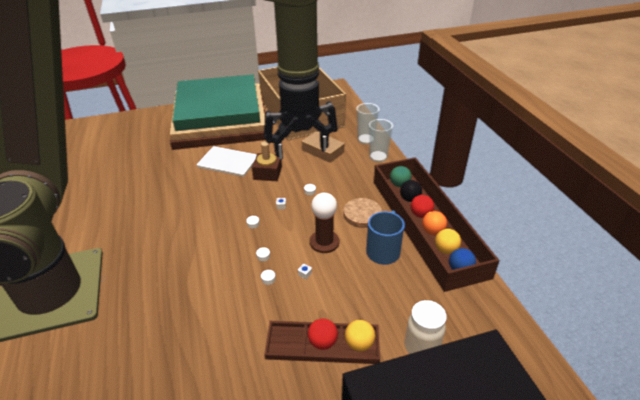

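View pics/wrist0.png

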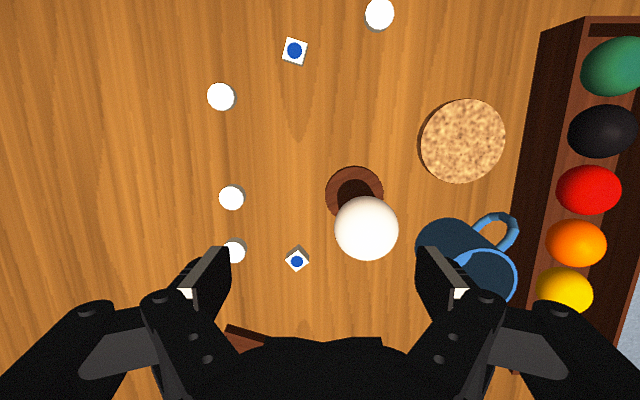

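All three views show four pieces: scene (340,191), (350,206), (370,231), (335,275). The ball is on the tube, the tray's empty cell is at the low-x end and the tamper is in its stand. Next I measure.

```bash
cat >> h.py <<'E'
def blobs(im,lo,hi,amin=20):
    hsv=cv2.cvtColor(im,cv2.COLOR_RGB2HSV);m=cv2.inRange(hsv,lo,hi)
    n,l,st,c=cv2.connectedComponentsWithStats(m)
    return [(c[i],st[i]) for i in range(1,n) if st[i][4]>=amin],m
W=((0,0,170),(180,60,255))
E
python3 - <<'E'
from h import *
P={}
for n in('scene','side','wrist'):
    P[n]=vision.camera_params(n); im=cv2.imread(f'pics/{n}0.png')[:,:,::-1].copy()
    b,m=blobs(im,*W)
    for c,s in b:
        if s[4]<6000: print(n,c.round(1),s, onplane(P[n],*c,0.013).round(4)[:2],onplane(P[n],*c,.117).round(4)[:2])
im=cv2.imread('pics/side0.png')
cv2.imwrite('pics/sc.png',cv2.resize(im[300:370,250:400],None,fx=5,fy=5,interpolation=cv2.INTER_CUBIC))
cv2.imwrite('pics/st.png',cv2.resize(im[130:260,240:360],None,fx=5,fy=4.6,interpolation=cv2.INTER_CUBIC))
im=cv2.imread('pics/scene0.png')
cv2.imwrite('pics/sc2.png',cv2.resize(im[130:310,260:420],None,fx=3.5,fy=3.3,interpolation=cv2.INTER_CUBIC))
E
```

```text
scene [236.6  52.3] [232  40  11  24  62] [ 0.4659 -1.0219] [ 0.512  -0.8624]
scene [214.1  59.9] [199  45  33  32 500] [ 0.5752 -1.0137] [ 0.611 -0.855]
scene [189.5  63.7] [185  47  10  34 131] [ 0.6795 -1.0373] [ 0.7055 -0.8764]
scene [256.2  68.9] [248  53  20  29 141] [ 0.4375 -0.8647] [ 0.4863 -0.72  ]
scene [558.3 140.6] [551 134  16  14  61] [-0.3756  0.0741] [-0.2503  0.1303]
scene [544.9 143.2] [540 139  11  10  22] [-0.3208  0.0605] [-0.2006  0.118 ]
scene [548.1 148.6] [544 143  10  12  51] [-0.3102  0.0865] [-0.191   0.1416]
scene [239.5 150.4] [231 144  18  14 186] [ 0.6861 -0.4376] [ 0.7115 -0.3332]
scene [588.8 178.2] [ 544  146   87   65 1198] [-0.3254  0.2576] [-0.2047  0.2965]
scene [563.  170.3] [554 164  18  16  63] [-0.2749  0.1887] [-0.1591  0.2342]
scene [565.8 177.2] [563 173   7  10  32] [-0.2584  0.2164] [-0.1441  0.2592]
scene [339.9 189.9] [336 187   9   7  53] [ 0.4588 -0.1043] [ 0.5055 -0.0313]
scene [310. 201.] [301 193  21  17 245] [ 0.5694 -0.1099] [ 0.6058 -0.0363]
scene [632.  199.4] [630 197   5   7  24] [-0.3759  0.3913] [-0.2505  0.4177]
scene [
[... 2949 characters left out ...]
st [294.4  50.6] [282  37  26  28 291] [0.5438 0.1293] [0.5526 0.1119]
wrist [220.2  96.3] [207  83  28  28 599] [0.4604 0.0829] [0.4932 0.0789]
wrist [230.8 197.7] [219 186  25  24 469] [ 0.4625 -0.034 ] [ 0.4948 -0.0043]
wrist [366.3 229.5] [ 334  199   64   62 3042] [ 0.6281 -0.0754] [ 0.6127 -0.0338]
wrist [235.4 251.5] [224 242  22  21 297] [ 0.4626 -0.1053] [ 0.4948 -0.0551]
wrist [296.7 260.1] [285 250  24  22 169] [ 0.5404 -0.1175] [ 0.5502 -0.0638]
wrist [631.7 329.2] [ 617  275   23   95 1052] [ 0.998  -0.2223] [ 0.876  -0.1383]
wrist [186.3 292.1] [177 288  16  11 107] [ 0.3929 -0.1642] [ 0.4452 -0.097 ]
wrist [459.1 292.2] [454 288  16  11 107] [ 0.7543 -0.1644] [ 0.7025 -0.0971]
```

View pics/sc.png

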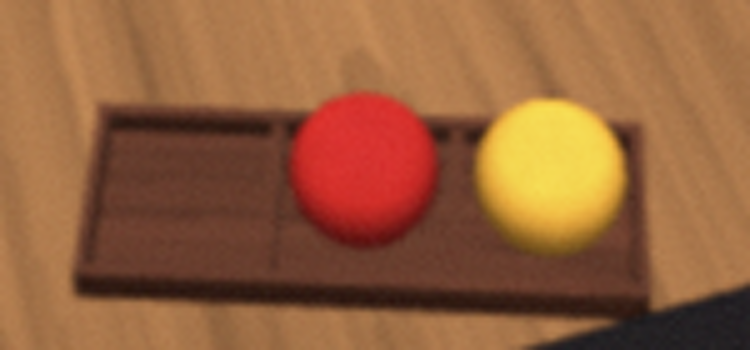

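View pics/st.png

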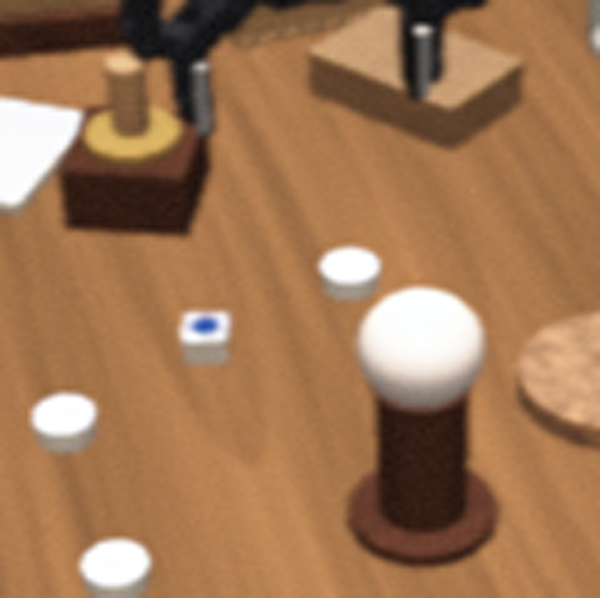

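View pics/sc2.png

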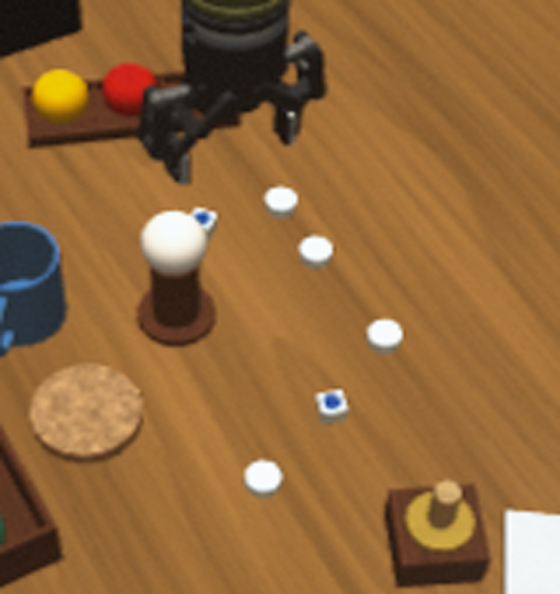

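```bash
python3 - <<'E'
from h import *
P={n:vision.camera_params(n) for n in('scene','side','wrist')}
I={n:cv2.imread(f'pics/{n}0.png')[:,:,::-1].copy() for n in P}
def find(n,roi,lo,hi):
    x0,y0,x1,y1=roi;b,m=blobs(I[n][y0:y1,x0:x1].copy(),lo,hi)
    k=np.zeros_like(m);cs=cv2.findContours(m,0,2)[0];c=max(cs,key=cv2.contourArea)
    (x,y),r=cv2.minEnclosingCircle(c);x,y,w,h=cv2.boundingRect(c);e=cv2.fitEllipse(c)
    return np.array([x+w/2-.5+x0,y+h/2-.5+y0]),r,(w,h),np.array(e[0])+[x0,y0]
def multi(name,rois,lo,hi,z):
    rs=[]
    for n,roi in rois.items():
        c,r,wh,e=find(n,roi,lo,hi);rs.append(ray(P[n],*c));print(name,n,c,round(r,1),wh,e.round(1),onplane(P[n],*c,z).round(4)[:2])
    if len(rs)>1:print('   tri',tri(rs).round(4))
multi('ball',{'scene':(296,188,325,216),'side':(308,188,340,222),'wrist':(330,190,402,266)},(0,0,80),(180,70,255),.117)
multi('yel',{'scene':(265,145,290,172),'side':(340,315,380,355)},(18,120,90),(32,255,255),.0335)
multi('red',{'side':(305,315,340,355)},(175,150,80),(180,255,255),.0335)
multi('red2',{'side':(305,315,340,355)},(0,190,80),(4,255,255),.0335)
multi('collar',{'scene':(370,272,402,308),'side':(252,150,285,182)},(18,120,120),(28,255,255),.052)
for n,z,pts in(('side',.016,[(250+85/5,300+280/5),(250+103/5,300+105/5),(250+640/5,300+125/5),(250+648/5,300+298/5)]),):
    for p in pts: print(n,onplane(P[n],*p,z).round(4))
print('handle top side',onplane(P['side'],240+125/5,130+63/4.6,.102).round(4),'scene',onplane(P['scene'],260+447/3.5,130+490/3.3,.102).round(4))
print('stand corners scene',[onplane(P['scene'],260+x/3.5,130+y/3.3,.044).round(4)[:2] for x,y in((387,492),(475,486),(487,565),(397,572))])
E
```

```text
ball scene [311.  202.5] 12.0 (21, 20) [310.3 202. ] [ 0.6056 -0.0298]
ball side [324.  204.5] 12.9 (25, 26) [323.7 204.8] [ 0.6131 -0.0297]
ball wrist [366. 228.] 32.6 (65, 65) [365.9 228. ] [ 0.6124 -0.0324]
   tri [ 0.6103 -0.0304  0.1192]
yel scene [276.5 158.5] 8.2 (16, 16) [276.9 158.5] [ 0.5921 -0.3189]
yel side [359.5 335. ] 15.4 (30, 31) [359.6 334.4] [ 0.5932 -0.3171]
   tri [ 0.5927 -0.3178  0.0348]Traceback (most recent call last):
  File "<stdin>", line 16, in <module>
  File "<stdin>", line 12, in multi
  File "<stdin>", line 6, in find
ValueError: max() iterable argument is empty
```

```bash
python3 - <<'E'
from h import *
P={n:vision.camera_params(n) for n in('scene','side')}
I={n:cv2.imread(f'pics/{n}0.png')[:,:,::-1].copy() for n in P}
def find(n,roi,lo,hi):
    x0,y0,x1,y1=roi;b,m=blobs(I[n][y0:y1,x0:x1].copy(),lo,hi)
    c=max(cv2.findContours(m,0,2)[0],key=cv2.contourArea);x,y,w,h=cv2.boundingRect(c);return (x+w/2-.5+x0,y+h/2-.5+y0),(w,h)
print(I['side'][333,322])
for n,roi in(('side',(305,315,340,355)),('scene',(286,147,308,170))):
    c,wh=find(n,roi,(0,190,120),(8,255,255));print('red',n,c,wh,onplane(P[n],*c,.0335).round(4))
for n,roi in(('scene',(370,272,402,308)),('side',(252,150,285,182))):
    c,wh=find(n,roi,(16,120,110),(28,255,255));print('collar',n,c,wh,onplane(P[n],*c,.052).round(4))
for p in [(250+85/5,300+280/5),(250+103/5,300+105/5),(250+640/5,300+125/5),(250+648/5,300+280/5)]: print('tray',onplane(P['side'],*p,.016).round(4))
print('handle top side',onplane(P['side'],240+125/5,130+63/4.6,.102).round(4),'scene',onplane(P['scene'],260+447/3.5,130+490/3.3,.102).round(4))
print('stand corners scene',[onplane(P['scene'],260+x/3.5,130+y/3.3,.044).round(4)[:2] for x,y in((387,492),(475,486),(487,565),(397,572))])
E
```

```text
[214  51  48]
red side (322.5, 332.5) (30, 28) [ 0.5284 -0.2914  0.0335]
red scene (296.5, 155.0) (16, 13) [ 0.5228 -0.3011  0.0335]
collar scene (382.5, 284.0) (26, 25) [0.5415 0.2723 0.052 ]
collar side (266.0, 159.0) (19, 13) [0.5396 0.2775 0.052 ]
tray [ 0.4184 -0.2982  0.016 ]
tray [ 0.4412 -0.2244  0.016 ]
tray [ 0.6406 -0.2956  0.016 ]
tray [ 0.6177 -0.3593  0.016 ]
handle top side [0.5412 0.2775 0.102 ] scene [0.5397 0.284  0.102 ]
stand corners scene [array([0.5595, 0.2406]), array([0.494 , 0.2694]), array([0.5273, 0.3342]), array([0.5921, 0.3062])]
```

>>> {"name": "servo_tool", "arguments": {"rows": "0.02 -0.016 0 0 0 0 1; 0.017 -0.015 -0.02 0 0 0 1; 0 0 -0.03 0 0 0 1; 0 0 0 0 0 0 1; 0 0 0 0 0 0 1"}}

```text
t: 0.57
eef_pos: [0.6127, -0.0317, 0.3532]
eef_rot: [-180.0, -0.0, 90.1]
contact_force: [0.4, 0.0, 0.8]
grip_width: 1.001
```

>>> {"name": "servo_tool", "arguments": {"rows": "0 0 -0.03 0 0 0 1; 0 0 -0.03 0 0 0 1; 0 0 -0.019 0 0 0 1; 0 0 0 0 0 0 1; 0 0 0 0 0 0 1"}}

```text
t: 0.98
eef_pos: [0.6135, -0.0307, 0.2786]
eef_rot: [179.7, 0.0, 90.1]
contact_force: [1.4, -0.1, 0.8]
grip_width: 1.004
```

```bash
python3 - <<'E'
from h import *
cap('side','s1.png');cap('wrist','w1.png')
a=cv2.imread('pics/s1.png')[120:280,200:420];b=cv2.imread('pics/w1.png')
cv2.imwrite('pics/m1.png',np.hstack([cv2.resize(a,(440,320)),cv2.resize(b,(360,320))]))
E
```

```text
(no output)
```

View pics/m1.png

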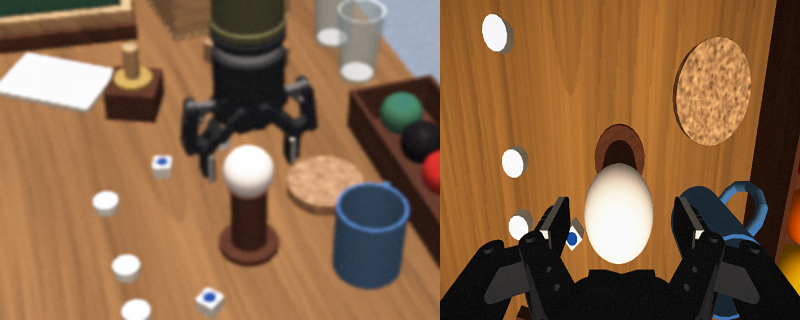

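```bash
python3 - <<'E'
from h import *
s=monitor.read_state();e=s['eef_pos'];print(e)
p=vision.camera_params('wrist');im=cv2.imread('pics/w1.png')[:,:,::-1].copy()
b,m=blobs(im[150:340,210:420].copy(),(0,0,110),(180,70,255));c,st=max(b,key=lambda t:t[1][4])
x=st[0]+st[2]/2-.5+210;y=st[1]+st[3]/2-.5+150;print(st,x,y,onplane(p,x,y,.117))
print(proj(p,[e-[0,0,.155],e-[0,0,.165],[.612,-.031,.117]]))
E
```

```text
[ 0.61372917 -0.0307376   0.27935835]
[   47    54   122   126 11861] 317.5 266.5 [ 0.61229412 -0.03348666  0.117     ]
[[320.54686116 268.98553577]
 [320.51842523 258.63226964]
 [316.85811781 261.74895935]]
```

The wrist view shows the ball centred between the pads, at about (0.612, -0.033). I'll close the gripper.

>>> {"name": "servo_tool", "arguments": {"rows": "-0.001 -0.002 -0.004 0 0 0 1; 0 0 0 0 0 0 0.5; 0 0 0 0 0 0 0.5; 0 0 0 0 0 0 0.5; 0 0 0 0 0 0 0.5", "grip_force": 40}}

```text
t: 1.5
eef_pos: [0.6105, -0.0327, 0.2815]
eef_rot: [179.6, 0.1, 90.2]
contact_force: [0.8, -0.1, -0.8]
grip_width: 0.642
```

>>> {"name": "servo_tool", "arguments": {"rows": "0 0 0 0 0 0 0.5; 0 0 0.02 0 0 0 0.5; 0 0 0.03 0 0 0 0.5; 0 0 0.03 0 0 0 0.5; 0 0 0 0 0 0 0.5"}}

```text
t: 1.92
eef_pos: [0.6098, -0.0328, 0.3628]
eef_rot: [179.8, 0.0, 90.2]
contact_force: [0.4, -0.1, -0.0]
grip_width: 0.641
```

```bash
python3 - <<'E'
from h import *
cap('side','s2.png')
cv2.imwrite('pics/m2.png',cv2.resize(cv2.imread('pics/s2.png')[80:280,200:440],(720,600)))
E
```

```text
(no output)
```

View pics/m2.png

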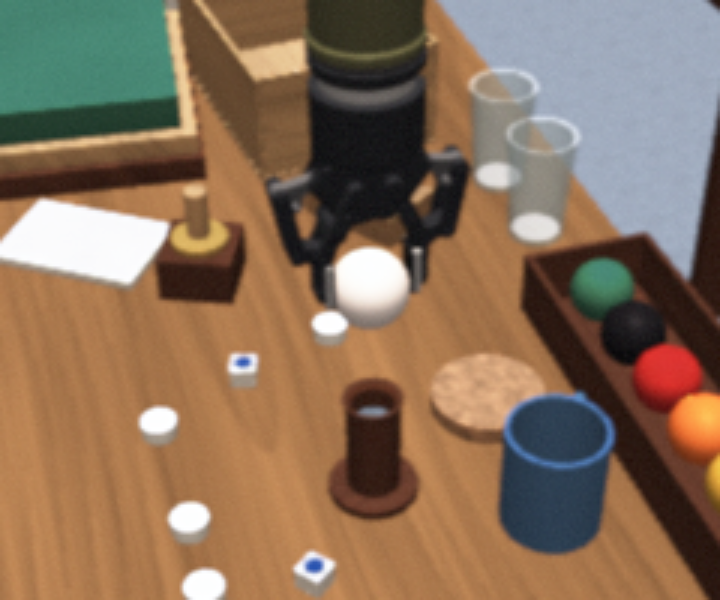

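The ball is held well between the pads and the tube's mouth is clear. I carry it to the tray with 70° of yaw.

>>> {"name": "servo_tool", "arguments": {"rows": "-0.014 -0.024 0 0 0 7 0.5; -0.015 -0.024 0 0 0 7 0.5; -0.015 -0.024 0 0 0 7 0.5; -0.015 -0.024 0 0 0 7 0.5; -0.015 -0.024 0 0 0 7 0.5"}}

```text
t: 2.38
eef_pos: [0.5352, -0.151, 0.3562]
eef_rot: [179.8, -0.2, 126.2]
contact_force: [-0.1, -0.3, -2.7]
grip_width: 0.641
```

>>> {"name": "servo_tool", "arguments": {"rows": "-0.015 -0.024 0 0 0 7 0.5; -0.015 -0.024 0 0 0 7 0.5; -0.015 -0.023 0 0 0 7 0.5; -0.014 -0.023 0 0 0 7 0.5; -0.014 -0.022 0 0 0 7 0.5"}}

```text
t: 2.8
eef_pos: [0.4562, -0.2713, 0.3492]
eef_rot: [179.8, -0.7, 161.9]
contact_force: [-0.8, -0.7, -1.9]
grip_width: 0.64
```

```bash
python3 - <<'E'
from h import *
print(monitor.read_state()['eef_pos'],monitor.read_state()['eef_rot'])
cap('side','s3.png');cap('wrist','w3.png')
a=cv2.imread('pics/s3.png')[220:380,200:420];b=cv2.imread('pics/w3.png')
cv2.imwrite('pics/m3.png',np.hstack([cv2.resize(a,(440,320)),cv2.resize(b,(360,320))]))
E
```

```text
[ 0.45620036 -0.27128867  0.3492173 ] [179.80572233  -0.69021454 161.94525712]
```

View pics/m3.png

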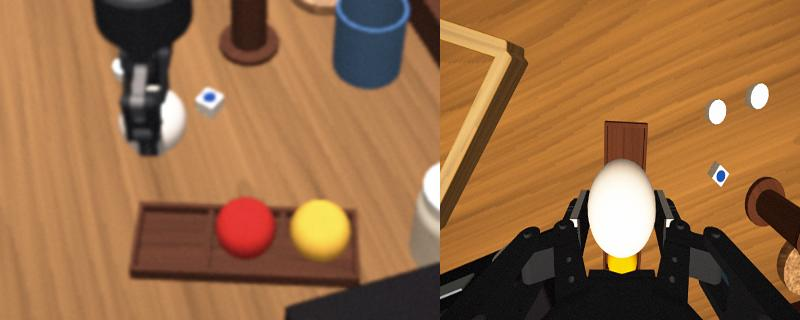

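```bash
python3 - <<'E'
from h import *
p=vision.camera_params('wrist');b=cv2.imread('pics/w3.png')
cv2.imwrite('pics/m3.png',cv2.resize(b[120:220,250:400],(750,500)))
a=onplane(p,293,151,.016);c=onplane(p,368,153,.016);print(a,c,np.linalg.norm(a-c))
E
```

```text
[ 0.4138432  -0.28894499  0.016     ] [ 0.43897082 -0.22004588  0.016     ] 0.07333814945367956
```

View pics/m3.png

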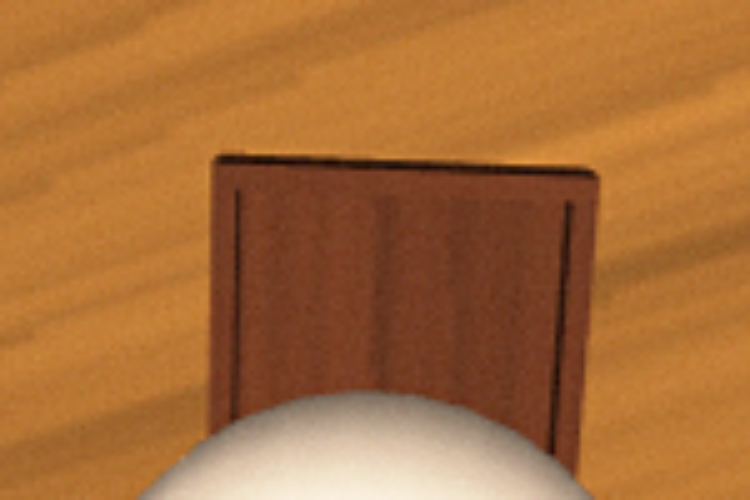

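>>> {"name": "servo_tool", "arguments": {"rows": "0.004 0.002 -0.02 0 0 -2 0.5; 0.003 0.002 -0.03 0 0 0 0.5; 0 0 -0.03 0 0 0 0.5; 0 0 -0.03 0 0 0 0.5; 0 0 0 0 0 0 0.5"}}

```text
t: 3.32
eef_pos: [0.4624, -0.269, 0.2345]
eef_rot: [179.9, -0.4, 158.7]
contact_force: [-1.1, 1.0, -1.1]
grip_width: 0.642
```

>>> {"name": "servo_tool", "arguments": {"rows": "0 0.001 -0.015 0 0 0 0.5; 0 0 -0.01 0 0 0 0.5; 0 0 -0.005 0 0 0 0.5; 0 0 0 0 0 0 0.5; 0 0 0 0 0 0 0.5"}}

```text
t: 3.73
eef_pos: [0.4637, -0.2664, 0.2031]
eef_rot: [179.8, -0.6, 158.5]
contact_force: [0.2, -0.1, -1.5]
grip_width: 0.644
```

```bash
python3 - <<'E'
from h import *
s=monitor.read_state();print(s['eef_pos'],s['contact_force'])
cap('side','s4.png');cap('wrist','w4.png')
a=cv2.imread('pics/s4.png')[260:370,220:400];b=cv2.imread('pics/w4.png')
cv2.imwrite('pics/m4.png',np.hstack([cv2.resize(a,(440,320)),cv2.resize(b,(360,320))]))
E
```

```text
[ 0.46366093 -0.26639491  0.20310092] [ 0.22905483 -0.09864563 -1.5224529 ]
```

View pics/m4.png

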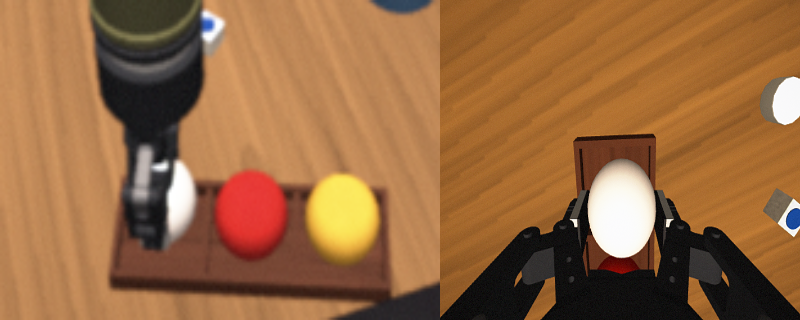

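The ball is over the empty cell. I lower until contact and release.

>>> {"name": "servo_tool", "arguments": {"rows": "0 0 -0.004 0 0 0 0.5; 0 0 -0.001 0 0 0 0.5; 0 0 0 0 0 0 0.75; 0 0 0 0 0 0 0.8; 0 0 0 0 0 0 0.9"}}

```text
t: 4.25
eef_pos: [0.4651, -0.2676, 0.2018]
eef_rot: [179.9, -0.1, 158.5]
contact_force: [0.5, 0.8, 1.4]
grip_width: 0.895
```

>>> {"name": "servo_tool", "arguments": {"rows": "0 0 0.01 0 0 0 0.9; 0 0 0.04 0 0 0 0.9; 0 0 0.04 0 0 0 0.9; 0 0 0.04 0 0 0 0.9; 0 0 0 0 0 0 0.9"}}

```text
t: 4.67
eef_pos: [0.4636, -0.2669, 0.3374]
eef_rot: [179.8, -0.4, 158.5]
contact_force: [1.4, -0.5, 0.3]
grip_width: 0.9
```

```bash
python3 - <<'E'
from h import *
s=monitor.read_state();print(s['eef_pos'],s['contact_force'])
cap('side','s5.png');cap('wrist','w5.png');cap('scene','c5.png')
a=cv2.imread('pics/s5.png')[260:370,220:400];b=cv2.imread('pics/w5.png')
cv2.imwrite('pics/m5.png',np.hstack([cv2.resize(a,(300,200)),cv2.resize(b,(500,312))[56:256]])) 
E
```

```text
[ 0.46360977 -0.26686289  0.33737267] [ 1.37253869 -0.51775232  0.26472583]
```

View pics/m5.png

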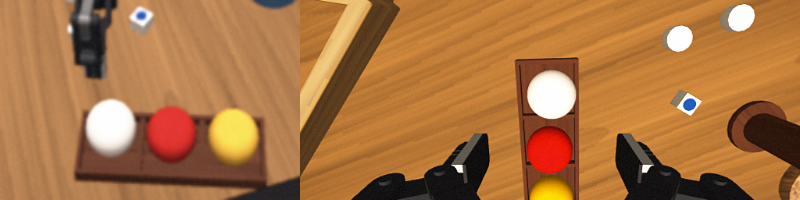

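The ball lies in the empty cell (wrist view, first cell). Next I go to the first piece.

>>> {"name": "servo_tool", "arguments": {"rows": "0 0.016 0 0 0 -7 0.55; 0 0.016 0 0 0 -7 0.55; 0 0.016 0 0 0 -7 0.55; 0 0.016 0 0 0 -7 0.55; 0 0.016 0 0 0 -7 0.55"}}

```text
t: 5.23
eef_pos: [0.4581, -0.184, 0.3234]
eef_rot: [180.0, -1.8, 122.5]
contact_force: [-0.2, -0.2, 0.5]
grip_width: 0.552
```

>>> {"name": "servo_tool", "arguments": {"rows": "0 0.016 0 0 0 -7 0.55; 0 0.016 0 0 0 -7 0.55; 0 0.016 -0.02 0 0 -7 0.55; 0 0.016 -0.02 0 0 -7 0.55; 0 0.013 -0.01 0 0 -5 0.55"}}

```text
t: 5.65
eef_pos: [0.4543, -0.1019, 0.2661]
eef_rot: [-179.5, -2.2, 88.5]
contact_force: [-0.2, 0.2, -0.5]
grip_width: 0.554
```

```bash
cat >> h.py <<'E'
def look(tag,amax=6000):
    """wrist picture: white blobs -> world xy on piece-top plane, relative to TCP"""
    s=monitor.read_state();im,p=cap('wrist',tag+'.png');e=s['eef_pos'];print('tcp',e.round(4),s['eef_rot'].round(1))
    b,m=blobs(im,(0,0,150),(180,40,255),150)
    for c,st in b:
        if st[4]<amax:
            x=st[0]+st[2]/2-.5;y=st[1]+st[3]/2-.5
            q=onplane(p,*c,.016);print(c.round(0),st[2:5],'world',q[:2].round(4),'rel',(q-e)[:2].round(4))
    return im,p
E
python3 - <<'E'
from h import *
look('w6')
E
```

```text
tcp [ 0.4543 -0.1019  0.2661] [-179.5   -2.2   88.5]
[337. 123.] [  42   43 1430] world [ 0.4634 -0.0327] rel [0.0091 0.0692]
[334. 220.] [  39   38 1165] world [ 0.46   -0.1034] rel [ 0.0057 -0.0015]
[442. 232.] [ 40  38 474] world [ 0.5417 -0.1153] rel [ 0.0874 -0.0134]
```

View pics/w6.png

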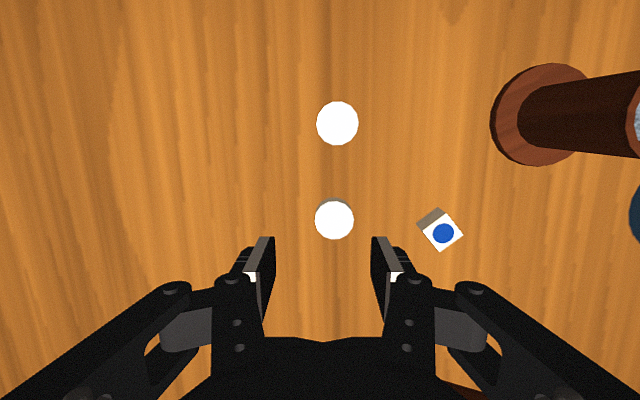

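Piece A is at (0.460, -0.103), at wrist pixel (334,220). The tool is tilted by about 2°, so I level it while descending.

>>> {"name": "servo_tool", "arguments": {"rows": "0.003 -0.001 -0.01 -2.2 -0.5 1.5 0.55; 0.003 0 -0.01 0 0 0 0.55; 0 0 -0.02 0 0 0 0.55; 0 0 -0.02 0 0 0 0.55; 0 0 0 0 0 0 0.55"}}

```text
t: 6.12
eef_pos: [0.4561, -0.099, 0.197]
eef_rot: [-179.0, -0.4, 90.3]
contact_force: [-0.0, -0.9, -0.6]
grip_width: 0.555
```

```bash
cat >> h.py <<'E'
from scipy.spatial.transform import Rotation as Ro
def level(yaw):
    s=monitor.read_state();R=Ro.from_euler('xyz',s['eef_rot'],degrees=True);T=Ro.from_euler('xyz',[180,0,yaw],degrees=True)
    print('tcp',s['eef_pos'].round(4),'F',s['contact_force'].round(1),'g',round(s['grip_width'],3),'corr',(T*R.inv()).as_rotvec(degrees=True).round(1))
E
python3 - <<'E'
from h import *
level(90);look('w7')
E
```

```text
tcp [ 0.4561 -0.099   0.197 ] F [-0.  -0.9 -0.6] g 0.555 corr [-0.4 -1.  -0.3]
tcp [ 0.4561 -0.099   0.197 ] [-179.    -0.4   90.3]
[346. 119.] [  63   63 3071] world [ 0.4632 -0.0331] rel [0.0072 0.066 ]
[337. 256.] [  56   49 2135] world [ 0.46   -0.1042] rel [ 0.004  -0.0052]
[493. 272.] [ 56  41 600] world [ 0.5441 -0.1125] rel [ 0.088  -0.0134]
```

View pics/w7.png

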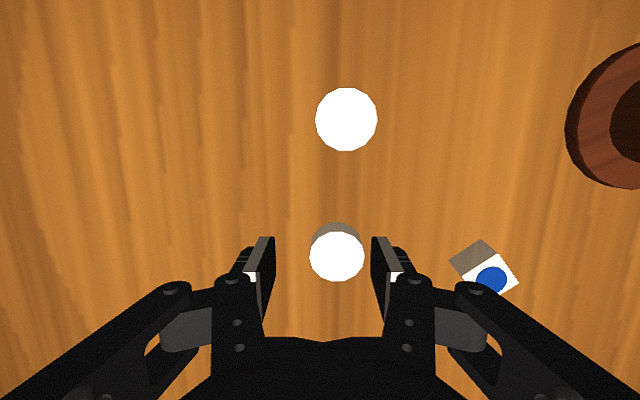

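>>> {"name": "servo_tool", "arguments": {"rows": "0.003 -0.004 -0.005 -0.4 -1 0 0.55; 0.001 -0.001 -0.01 0 0 0 0.55; 0 0 -0.004 0 0 0 0.55; 0 0 0 0 0 0 0.2; 0 0 0 0 0 0 0.2"}}

```text
t: 6.58
eef_pos: [0.4611, -0.1057, 0.1791]
eef_rot: [180.0, -0.1, 90.3]
contact_force: [-0.8, 0.6, 3.3]
grip_width: 0.325
```

>>> {"name": "servo_tool", "arguments": {"rows": "0 0 0 0 0 0 0.2; 0 0 0 0 0 0 0.2; 0 0 0.02 0 0 0 0.2; 0 0 0.03 0 0 0 0.2; 0 0 0 0 0 0 0.2"}}

```text
t: 7.0
eef_pos: [0.4608, -0.1055, 0.2309]
eef_rot: [-179.8, -0.1, 90.3]
contact_force: [1.4, -0.3, 0.0]
grip_width: 0.325
```

```bash
python3 - <<'E'
from h import *
level(90);cap('side','s8.png');look('w8')
a=cv2.imread('pics/s8.png')[170:300,210:350];b=cv2.imread('pics/w8.png')
cv2.imwrite('pics/m8.png',np.hstack([cv2.resize(a,(400,370)),cv2.resize(b,(400,370))])) 
E
```

```text
tcp [ 0.4608 -0.1055  0.2309] F [ 1.4 -0.3  0. ] g 0.325 corr [-0.1 -0.2 -0.3]
tcp [ 0.4601 -0.1053  0.2294] [-179.7   -0.2   90.3]
[331. 104.] [  52   52 2148] world [ 0.4632 -0.0331] rel [0.003  0.0722]
[453. 240.] [ 47  44 621] world [ 0.542  -0.1156] rel [ 0.0819 -0.0103]
[323. 258.] [  60   55 2692] world [ 0.459  -0.1289] rel [-0.0012 -0.0236]
```

View pics/m8.png

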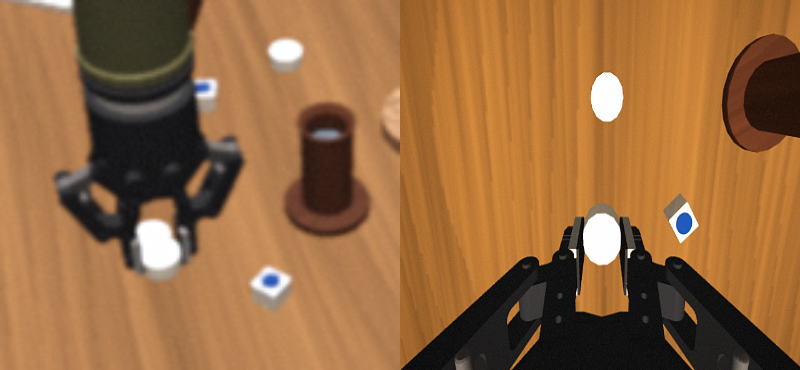

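```bash
python3 - <<'E'
from h import *
ps=vision.camera_params('side');pc=vision.camera_params('scene')
print(onplane(ps,324.3,212,.096))
a=cv2.imread('pics/c5.png')[190:240,285:335];b=cv2.imread('pics/s5.png')[190:260,290:360]
cv2.imwrite('pics/m9.png',np.hstack([cv2.resize(a,(400,400),interpolation=2),cv2.resize(b,(400,400),interpolation=2)]))
for n,f,p,r in(('scene','c5',pc,(290,190,330,225)),('side','s5',ps,(305,190,345,232))):
  q=proj(p,[[.612,-.031,.096],[.612,-.031,0]]);print(n,q)
E
```

```text
[ 0.61320687 -0.03129859  0.096     ]
scene [[309.05305249 207.30618051]
 [309.62312391 225.56646038]]
side [[323.74973733 212.02348313]
 [324.00885297 242.20033563]]
```

View pics/m9.png

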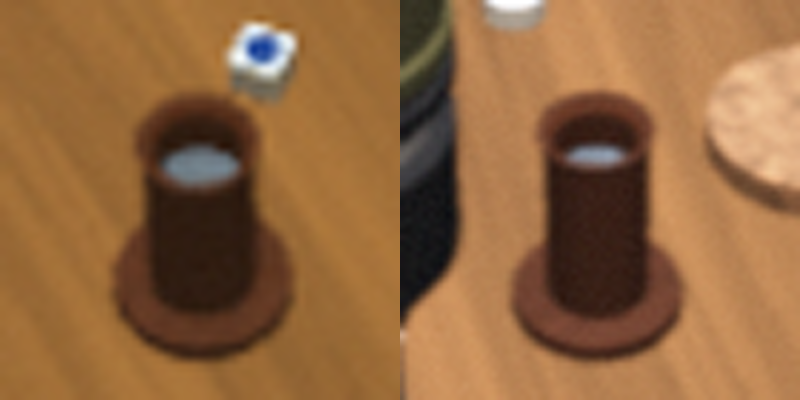

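The rim is centred at scene (309.8,207.8) and side (324.5,212.8), which puts the mouth at about (0.6125, -0.0315). I carry piece A there.

>>> {"name": "servo_tool", "arguments": {"rows": "0 0 0.035 0 0 0 0.2; 0.03 0.013 0.035 0 0 0 0.2; 0.035 0.02 0 0 0 0 0.2; 0.035 0.02 0 0 0 0 0.2; 0.03 0.015 0 0 0 0 0.2"}}

```text
t: 7.52
eef_pos: [0.5826, -0.0364, 0.2962]
eef_rot: [-178.6, -0.4, 89.9]
contact_force: [0.1, 0.1, 0.3]
grip_width: 0.329
```

>>> {"name": "servo_tool", "arguments": {"rows": "0.022 0.006 0 0 0 0 0.2; 0 0 0 0 0 0 0.2; 0 0 0 0 0 0 0.2; 0 0 0 0 0 0 0.2; 0 0 0 0 0 0 0.2"}}

```text
t: 7.93
eef_pos: [0.6098, -0.026, 0.2912]
eef_rot: [-178.5, -0.5, 90.2]
contact_force: [0.8, -1.1, 0.0]
grip_width: 0.329
```

```bash
python3 - <<'E'
from h import *
level(90)
E
```

```text
tcp [ 0.6098 -0.026   0.2912] F [ 0.8 -1.1  0. ] g 0.329 corr [-0.5 -1.5 -0.2]
```

>>> {"name": "servo_tool", "arguments": {"rows": "0.003 -0.005 0 -0.5 -1.5 0 0.2; 0 0 0 0 0 0 0.2; 0 0 0 0 0 0 0.2; 0 0 -0.005 0 0 0 0.2; 0 0 0 0 0 0 0.2"}}

```text
t: 8.35
eef_pos: [0.6069, -0.033, 0.2841]
eef_rot: [-179.5, -0.1, 90.0]
contact_force: [-0.7, 0.2, 0.2]
grip_width: 0.325
```

```bash
python3 - <<'E'
from h import *
level(90);cap('scene','c10.png');cap('side','s10.png')
a=cv2.imread('pics/c10.png')[160:240,270:350];b=cv2.imread('pics/s10.png')[160:260,275:375]
cv2.imwrite('pics/m10.png',np.hstack([cv2.resize(a,(400,400),interpolation=2),cv2.resize(b,(400,400),interpolation=2)]))
E
```

```text
tcp [ 0.6069 -0.033   0.2841] F [-0.7  0.2  0.2] g 0.325 corr [-0.1 -0.5  0. ]
```

View pics/m10.png

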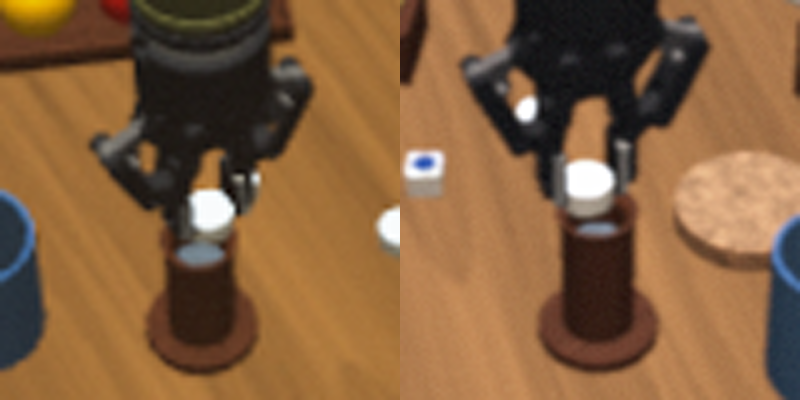

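Both views show the piece about 5 mm short in x. I correct that and level the tool.

>>> {"name": "servo_tool", "arguments": {"rows": "0.006 0.001 0 0 -0.5 0 0.2; 0 0 0 0 0 0 0.2; 0 0 -0.005 0 0 0 0.2; 0 0 -0.004 0 0 0 0.2; 0 0 0 0 0 0 0.2"}}

```text
t: 8.87
eef_pos: [0.6148, -0.0316, 0.2757]
eef_rot: [179.8, -0.0, 90.0]
contact_force: [0.2, -0.8, 0.1]
grip_width: 0.328
```

```bash
python3 - <<'E'
from h import *
level(90)
E
```

```text
tcp [ 0.6148 -0.0316  0.2757] F [ 0.2 -0.8  0.1] g 0.328 corr [-0.   0.2  0. ]
```

>>> {"name": "servo_tool", "arguments": {"rows": "-0.002 0 -0.003 0 0 0 0.2; 0 0 -0.003 0 0 0 0.2; 0 0 0 0 0 0 0.2; 0 0 0 0 0 0 0.5; 0 0 0 0 0 0 0.55"}}

```text
t: 9.28
eef_pos: [0.6126, -0.0314, 0.2689]
eef_rot: [179.8, -0.0, 90.0]
contact_force: [0.2, -0.0, 0.4]
grip_width: 0.551
```

```bash
python3 - <<'E'
from h import *
level(90);cap('scene','c11.png');cap('side','s11.png')
a=cv2.imread('pics/c11.png')[160:240,270:350];b=cv2.imread('pics/s11.png')[160:260,275:375]
cv2.imwrite('pics/m11.png',np.hstack([cv2.resize(a,(400,400),interpolation=2),cv2.resize(b,(400,400),interpolation=2)]))
E
```

```text
tcp [ 0.6126 -0.0314  0.2689] F [ 0.2 -0.   0.4] g 0.551 corr [-0.   0.2 -0. ]
```

View pics/m11.png

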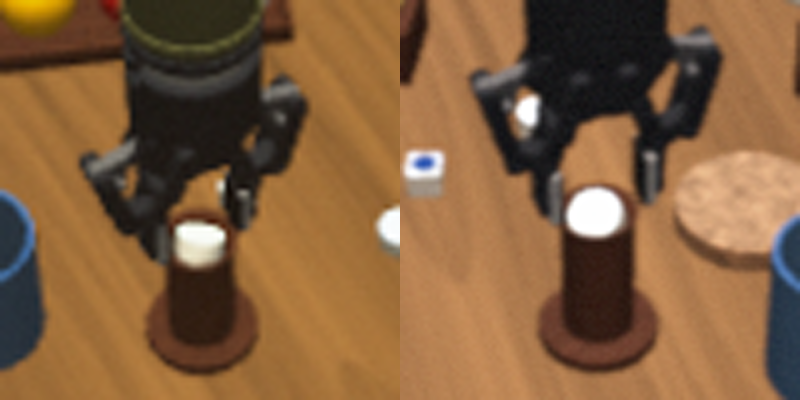

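The piece went into the mouth, but it looks tilted: it faces the side camera. I'll lift, look with the wrist camera, then press it level with shut fingers.

>>> {"name": "servo_tool", "arguments": {"rows": "0 0 0.02 0 0 0 0.55; 0 -0.01 0.03 0 0 0 0.3; 0 -0.02 0.01 0 0 0 0; 0 -0.02 0 0 0 0 0; 0 0 0 0 0 0 0"}}

```text
t: 9.8
eef_pos: [0.6117, -0.0815, 0.3298]
eef_rot: [-180.0, -0.0, 90.2]
contact_force: [0.2, 0.2, 0.4]
grip_width: 0.006
```

```bash
python3 - <<'E'
from h import *
level(90);cap('scene','c12.png');cap('wrist','w12.png');p=vision.camera_params('wrist')
print(proj(p,[[.6125,-.0315,.096]]))
a=cv2.imread('pics/c12.png')[190:240,285:335];b=cv2.imread('pics/w12.png')
cv2.imwrite('pics/m12.png',np.hstack([cv2.resize(a,(400,400),interpolation=2),cv2.resize(b[50:250,220:420],(400,400),interpolation=2)]))
E
```

```text
tcp [ 0.6117 -0.0815  0.3298] F [0.2 0.2 0.4] g 0.006 corr [-0.  -0.  -0.2]
[[325.83189214 144.39777957]]
```

View pics/m12.png

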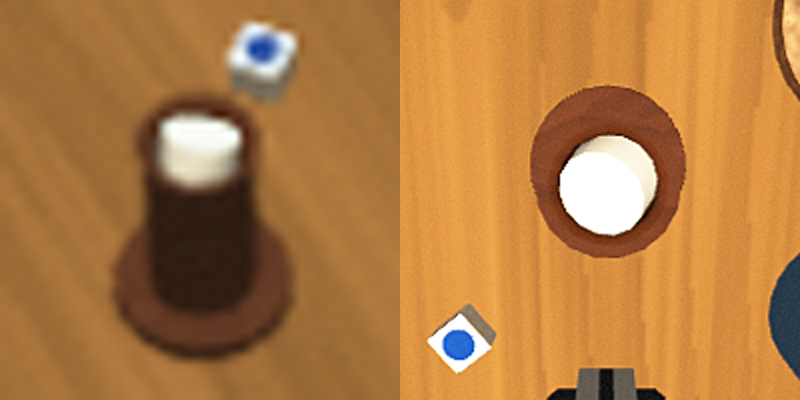

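The wrist view confirms the tilt: the high side is towards +x, +y. I press from above with shut fingertips.

>>> {"name": "servo_tool", "arguments": {"rows": "0.001 0.025 0 0 0 0 0; 0.001 0.025 -0.01 0 0 0 0; 0 0.002 -0.02 0 0 0 0; 0 0 -0.015 0 0 0 0; 0 0 0 0 0 0 0"}}

```text
t: 10.32
eef_pos: [0.6122, -0.0218, 0.2816]
eef_rot: [-179.8, -0.4, 90.1]
contact_force: [-0.8, 0.7, -0.9]
grip_width: -0.0
```

>>> {"name": "servo_tool", "arguments": {"rows": "0 0 -0.004 0 0 0 0; 0 0 -0.004 0 0 0 0; 0 0 -0.003 0 0 0 0; 0 0 -0.003 0 0 0 0; 0 0 0 0 0 0 0"}}

```text
t: 10.73
eef_pos: [0.6122, -0.0198, 0.2701]
eef_rot: [-179.8, -0.4, 90.2]
contact_force: [0.8, 0.0, -0.4]
grip_width: 0.003
```

>>> {"name": "servo_tool", "arguments": {"rows": "0.001 -0.009 0.003 0 0 0 0; 0 0 0 0 0 0 0; 0 0 -0.003 0 0 0 0; 0 0 -0.003 0 0 0 0; 0 0 0 0 0 0 0"}}

```text
t: 11.15
eef_pos: [0.6141, -0.0314, 0.2689]
eef_rot: [179.9, -0.4, 90.1]
contact_force: [0.3, -0.5, -1.8]
grip_width: 0.001
```

>>> {"name": "servo_tool", "arguments": {"rows": "0 0 -0.003 0 0 0 0; 0 0 -0.003 0 0 0 0; 0 0 -0.003 0 0 0 0; 0 0 0 0 0 0 0; 0 0 0 0 0 0 0"}}

```text
t: 11.57
eef_pos: [0.6143, -0.0316, 0.2587]
eef_rot: [179.9, -0.4, 90.1]
contact_force: [-0.6, -0.1, 4.6]
grip_width: -0.002
```

>>> {"name": "servo_tool", "arguments": {"rows": "0 0 -0.003 0 0 0 0; 0 0 -0.003 0 0 0 0; 0 0 -0.003 0 0 0 0; 0 0 -0.003 0 0 0 0; 0 0 0 0 0 0 0"}}

```text
t: 11.98
eef_pos: [0.6132, -0.0318, 0.2508]
eef_rot: [179.9, -0.3, 90.2]
contact_force: [-0.4, -1.1, -0.7]
grip_width: 0.0
```

```bash
python3 - <<'E'
from h import *
level(90);cap('scene','c13.png');cap('side','s13.png')
a=cv2.imread('pics/c13.png')[160:240,270:350];b=cv2.imread('pics/s13.png')[160:260,275:375]
cv2.imwrite('pics/m13.png',np.hstack([cv2.resize(a,(400,400),interpolation=2),cv2.resize(b,(400,400),interpolation=2)]))
E
```

```text
tcp [ 0.6132 -0.0318  0.2508] F [-0.4 -1.1 -0.7] g 0.0 corr [-0.3  0.1 -0.2]
```

View pics/m13.png

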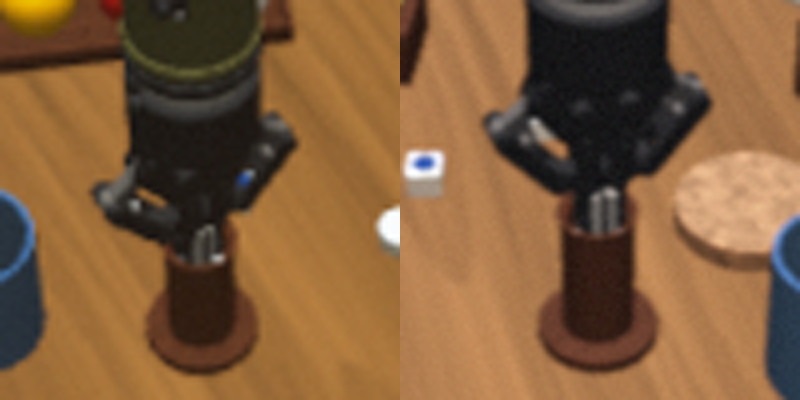

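>>> {"name": "servo_tool", "arguments": {"rows": "0 0 -0.003 0 0 0 0; 0 0 -0.003 0 0 0 0; 0 0 -0.003 0 0 0 0; 0 0 -0.003 0 0 0 0; 0 0 0 0 0 0 0"}}

```text
t: 12.5
eef_pos: [0.6127, -0.0318, 0.2417]
eef_rot: [179.9, -0.2, 90.2]
contact_force: [-0.7, -1.8, -0.3]
grip_width: -0.0
```

>>> {"name": "servo_tool", "arguments": {"rows": "0 0 0.02 0 0 0 0; 0 -0.01 0.03 0 0 0 0; 0 -0.02 0.03 0 0 0 0; 0 -0.02 0 0 0 0 0; 0 0 0 0 0 0 0"}}

```text
t: 12.92
eef_pos: [0.6124, -0.081, 0.321]
eef_rot: [-179.9, -0.4, 90.4]
contact_force: [-0.7, -0.2, 0.3]
grip_width: 0.0
```

```bash
python3 - <<'E'
from h import *
level(90);cap('scene','c14.png');cap('wrist','w14.png')
a=cv2.imread('pics/c14.png')[190:240,285:335];b=cv2.imread('pics/w14.png')
cv2.imwrite('pics/m14.png',np.hstack([cv2.resize(a,(400,400),interpolation=2),cv2.resize(b[50:250,220:420],(400,400),interpolation=2)]))
E
```

```text
tcp [ 0.6124 -0.081   0.321 ] F [-0.7 -0.2  0.3] g 0.0 corr [-0.4 -0.1 -0.4]
```

View pics/m14.png

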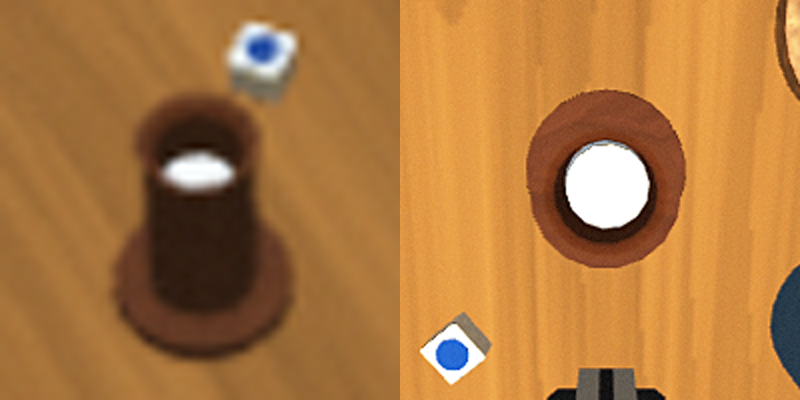

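Piece A is now flat and deep in the bore, so shut fingertips fit the mouth. Next is piece B at (0.463, -0.033).

>>> {"name": "servo_tool", "arguments": {"rows": "-0.035 0.01 0 0 0 0 0; -0.038 0.013 0 0 0 0 0.3; -0.038 0.013 0 0 0 0 0.55; -0.036 0.012 -0.02 0 0 0 0.55; 0 0 -0.03 0 0 0 0.55"}}

```text
t: 13.43
eef_pos: [0.4647, -0.0274, 0.2698]
eef_rot: [179.9, -0.7, 90.3]
contact_force: [-0.8, 0.2, -0.8]
grip_width: 0.544
```

>>> {"name": "servo_tool", "arguments": {"rows": "0 0 -0.03 0 0 0 0.55; 0 0 0 0 0 0 0.55; 0 0 0 0 0 0 0.55; 0 0 0 0 0 0 0.55; 0 0 0 0 0 0 0.55"}}

```text
t: 13.85
eef_pos: [0.4586, -0.0224, 0.2346]
eef_rot: [-179.3, -1.0, 90.5]
contact_force: [0.5, 0.2, 0.0]
grip_width: 0.546
```

```bash
python3 - <<'E'
from h import *
level(90);look('w15')
E
```

```text
tcp [ 0.4586 -0.0224  0.2346] F [0.5 0.2 0. ] g 0.546 corr [-1.  -0.7 -0.5]
tcp [ 0.4586 -0.0224  0.2346] [-179.3   -1.    90.5]
[333.  49.] [  52   57 2309] world [0.461 0.083] rel [0.0025 0.1054]
[334. 241.] [  45   41 1446] world [ 0.4632 -0.0332] rel [ 0.0046 -0.0108]
```

>>> {"name": "servo_tool", "arguments": {"rows": "0.005 -0.008 -0.01 -1 -0.7 0 0.55; 0 -0.003 -0.015 0 0 0 0.55; 0 0 -0.015 0 0 0 0.55; 0 0 0 0 0 0 0.55; 0 0 0 0 0 0 0.55"}}

```text
t: 14.32
eef_pos: [0.4711, -0.0351, 0.1999]
eef_rot: [178.9, 0.3, 90.5]
contact_force: [0.6, 0.1, 0.0]
grip_width: 0.547
```

```bash
python3 - <<'E'
from h import *
level(90);look('w16')
E
```

```text
tcp [ 0.4711 -0.0351  0.1999] F [0.6 0.1 0. ] g 0.547 corr [ 0.3  1.1 -0.5]
tcp [ 0.4711 -0.0351  0.1999] [178.9   0.3  90.5]
[294.  11.] [  64   27 1301] world [0.461  0.0746] rel [-0.0101  0.1097]
[301. 238.] [  56   50 2165] world [ 0.4631 -0.0331] rel [-0.008  0.002]
[445. 361.] [ 22  32 235] world [ 0.5501 -0.1152] rel [ 0.079  -0.0801]
```

>>> {"name": "servo_tool", "arguments": {"rows": "-0.005 0.001 0 0.2 0.6 0 0.55; -0.002 0 -0.01 0 0 0 0.55; 0 0 -0.008 0 0 0 0.55; 0 0 0 0 0 0 0.55; 0 0 0 0 0 0 0.55"}}

```text
t: 14.78
eef_pos: [0.4654, -0.0341, 0.1858]
eef_rot: [179.1, 0.1, 90.5]
contact_force: [0.4, -0.2, 0.0]
grip_width: 0.55
```

```bash
python3 - <<'E'
from h import *
level(90);look('w17')
E
```

```text
tcp [ 0.4654 -0.0341  0.1858] F [ 0.4 -0.2  0. ] g 0.55 corr [ 0.1  0.9 -0.5]
tcp [ 0.4654 -0.0341  0.1858] [1.791e+02 1.000e-01 9.050e+01]
[308.   9.] [  67   23 1084] world [0.4611 0.0732] rel [-0.0043  0.1073]
[313. 252.] [  60   53 2503] world [ 0.4631 -0.0332] rel [-0.0022  0.0009]
[462. 381.] [ 38  31 346] world [ 0.5476 -0.1136] rel [ 0.0822 -0.0795]
```

>>> {"name": "servo_tool", "arguments": {"rows": "-0.002 0.001 -0.006 0 0.9 0 0.55; 0 0 0 0 0 0 0.55; 0 0 0 0 0 0 0.2; 0 0 0 0 0 0 0.2; 0 0 0 0 0 0 0.2"}}

```text
t: 15.25
eef_pos: [0.4636, -0.0329, 0.1805]
eef_rot: [-180.0, 0.1, 90.5]
contact_force: [0.6, 0.2, -0.7]
grip_width: 0.329
```

>>> {"name": "servo_tool", "arguments": {"rows": "0 0 0 0 0 0 0.2; 0 0 0.02 0 0 0 0.2; 0 0 0.035 0 0 0 0.2; 0.03 0 0.04 0 0 0 0.2; 0 0 0.02 0 0 0 0.2"}}

```text
t: 15.67
eef_pos: [0.4866, -0.0325, 0.2894]
eef_rot: [-179.1, -0.1, 90.4]
contact_force: [1.9, -0.6, 0.8]
grip_width: 0.325
```

```bash
python3 - <<'E'
from h import *
level(90);look('w18');cap('scene','c18.png')
E
```

```text
tcp [ 0.4866 -0.0325  0.2894] F [ 1.9 -0.6  0.8] g 0.325 corr [-0.1 -0.9 -0.4]
tcp [ 0.4866 -0.0325  0.2894] [-1.791e+02 -1.000e-01  9.040e+01]
[294.  42.] [  42   45 1483] world [0.4603 0.0831] rel [-0.0263  0.1156]
[532. 227.] [ 30  34 599] world [ 0.6557 -0.0557] rel [ 0.1691 -0.0233]
[323. 259.] [  59   55 2638] world [ 0.4823 -0.0879] rel [-0.0043 -0.0555]
```

View pics/w18.png

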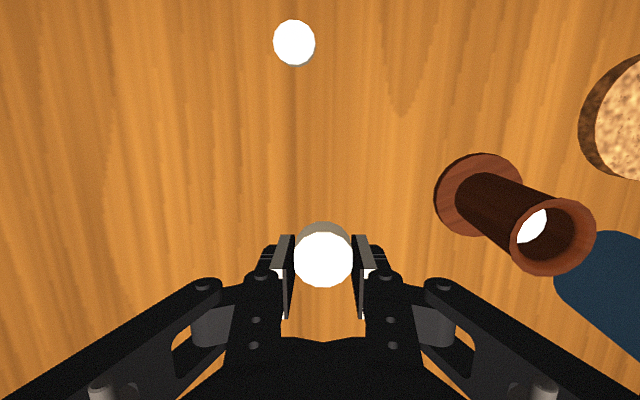

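Piece B is held (wrist pixel (323,259)). I carry it to the tube.

>>> {"name": "servo_tool", "arguments": {"rows": "0.03 0 0.005 0 0 0 0.2; 0.035 0 0 0 0 0 0.2; 0.033 0 0 0 0 0 0.2; 0.026 0.001 0 0 0 0 0.2; 0 0 0 0 0 0 0.2"}}

```text
t: 16.18
eef_pos: [0.6048, -0.0302, 0.2906]
eef_rot: [-178.3, -0.2, 90.4]
contact_force: [0.4, 0.4, 0.2]
grip_width: 0.322
```

>>> {"name": "servo_tool", "arguments": {"rows": "0 0 0 0 0 0 0.2; 0 0 0 0 0 0 0.2; 0 0 0 0 0 0 0.2; 0 0 0 0 0 0 0.2; 0 0 0 0 0 0 0.2"}}

```text
t: 16.6
eef_pos: [0.6007, -0.0299, 0.2852]
eef_rot: [-177.6, -0.2, 90.4]
contact_force: [0.1, -0.2, -0.6]
grip_width: 0.325
```

```bash
python3 - <<'E'
from h import *
level(90)
E
```

```text
tcp [ 0.6007 -0.0299  0.2852] F [ 0.1 -0.2 -0.6] g 0.325 corr [-0.2 -2.4 -0.4]
```

>>> {"name": "servo_tool", "arguments": {"rows": "0.008 -0.001 0 0 -1.5 0 0.2; 0.001 0 0 0 -0.3 0 0.2; 0.001 0 0 0 -0.2 0 0.2; 0 0 0 0 0 0 0.2; 0 0 0 0 0 0 0.2"}}

```text
t: 17.02
eef_pos: [0.6096, -0.0311, 0.2859]
eef_rot: [-179.8, -0.2, 90.4]
contact_force: [-0.1, 0.6, -0.1]
grip_width: 0.327
```

```bash
python3 - <<'E'
from h import *
level(90)
E
```

```text
tcp [ 0.6096 -0.0311  0.2859] F [-0.1  0.6 -0.1] g 0.327 corr [-0.2 -0.2 -0.4]
```

>>> {"name": "servo_tool", "arguments": {"rows": "0.002 0 -0.006 0 0 0 0.2; 0.001 0 -0.006 0 0 0 0.2; 0 0 -0.006 0 0 0 0.2; 0 0 0 0 0 0 0.2; 0 0 0 0 0 0 0.2"}}

```text
t: 17.43
eef_pos: [0.6135, -0.0312, 0.2693]
eef_rot: [180.0, -0.2, 90.4]
contact_force: [-0.3, 0.1, 2.6]
grip_width: 0.323
```

```bash
python3 - <<'E'
from h import *
level(90);cap('scene','c19.png');cap('side','s19.png')
a=cv2.imread('pics/c19.png')[160:240,270:350];b=cv2.imread('pics/s19.png')[160:260,275:375]
cv2.imwrite('pics/m19.png',np.hstack([cv2.resize(a,(400,400),interpolation=2),cv2.resize(b,(400,400),interpolation=2)]))
E
```

```text
tcp [ 0.6135 -0.0312  0.2693] F [-0.3  0.1  2.6] g 0.323 corr [-0.2  0.  -0.4]
```

View pics/m19.png

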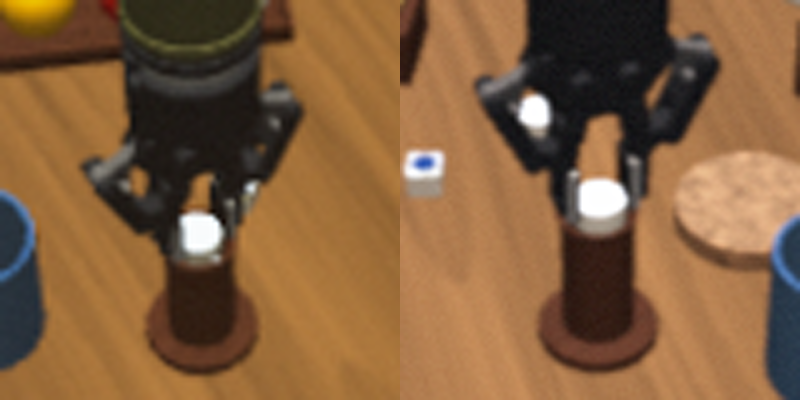

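Well centred. I release, lift, shut the fingers and press the piece down.

>>> {"name": "servo_tool", "arguments": {"rows": "0 0 0 0 0 0 0.45; 0 0 0 0 0 0 0.5; 0 0 0.02 0 0 0 0.5; 0 0 0.02 0 0 0 0; 0 0 0 0 0 0 0"}}

```text
t: 17.95
eef_pos: [0.6126, -0.0311, 0.3055]
eef_rot: [-179.6, -0.2, 90.4]
contact_force: [0.6, -0.4, 0.5]
grip_width: 0.232
```

>>> {"name": "servo_tool", "arguments": {"rows": "0 0 0 0 0 0 0; 0 0 0 0 0 0 0; 0 0 0 0 0 0 0; 0 0 0 0 0 0 0; 0 0 0 0 0 0 0"}}

```text
t: 18.37
eef_pos: [0.6118, -0.0309, 0.3018]
eef_rot: [-179.4, -0.3, 90.4]
contact_force: [-1.0, -1.2, -0.9]
grip_width: 0.003
```

```bash
python3 - <<'E'
from h import *
level(90);cap('scene','c20.png');cap('side','s20.png')
a=cv2.imread('pics/c20.png')[160:240,270:350];b=cv2.imread('pics/s20.png')[160:260,275:375]
cv2.imwrite('pics/m20.png',np.hstack([cv2.resize(a,(400,400),interpolation=2),cv2.resize(b,(400,400),interpolation=2)]))
E
```

```text
tcp [ 0.6118 -0.0309  0.3018] F [-1.  -1.2 -0.9] g 0.003 corr [-0.3 -0.6 -0.4]
```

View pics/m20.png

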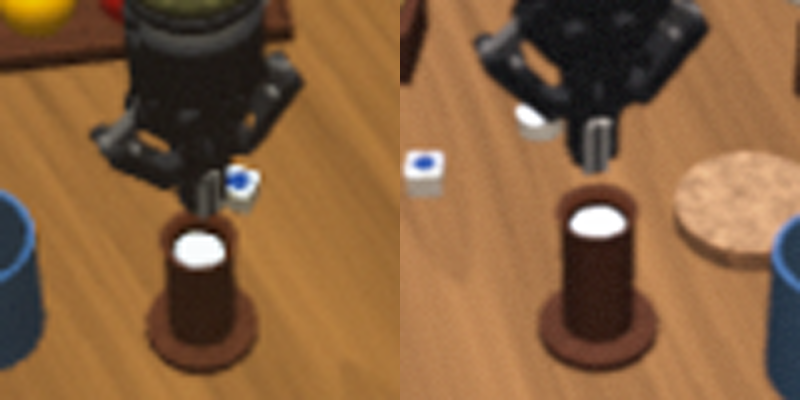

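Piece B is flat, about 10 mm down. I press it with the fingertips.

>>> {"name": "servo_tool", "arguments": {"rows": "0.001 -0.001 -0.015 0 -0.5 0 0; 0 0 -0.015 0 0 0 0; 0 0 -0.006 0 0 0 0; 0 0 -0.004 0 0 0 0; 0 0 0 0 0 0 0"}}

```text
t: 18.88
eef_pos: [0.6132, -0.0319, 0.2605]
eef_rot: [-180.0, -0.3, 90.4]
contact_force: [-0.4, 0.3, 0.7]
grip_width: -0.001
```

>>> {"name": "servo_tool", "arguments": {"rows": "0 0 -0.004 0 0 0 0; 0 0 -0.004 0 0 0 0; 0 0 -0.004 0 0 0 0; 0 0 -0.004 0 0 0 0; 0 0 -0.004 0 0 0 0"}}

```text
t: 19.3
eef_pos: [0.6133, -0.032, 0.245]
eef_rot: [179.9, -0.2, 90.4]
contact_force: [-3.7, 1.0, 9.4]
grip_width: 0.007
```

>>> {"name": "servo_tool", "arguments": {"rows": "-0.001 0 -0.004 0 0 0 0; 0 0 -0.003 0 0 0 0; 0 0 0 0 0 0 0; 0 0 0.02 0 0 0 0; 0 0 0.03 0 0 0 0"}}

```text
t: 19.72
eef_pos: [0.6098, -0.0319, 0.287]
eef_rot: [-179.6, -0.3, 90.4]
contact_force: [-0.2, 0.4, -0.2]
grip_width: 0.002
```

>>> {"name": "servo_tool", "arguments": {"rows": "-0.03 0.02 0.02 0 0 0 0.3; -0.035 0.022 0 0 0 0 0.55; -0.035 0.022 0 0 0 0 0.55; -0.035 0.022 0 0 0 0 0.55; -0.018 0.022 0 0 0 0 0.55"}}

```text
t: 20.13
eef_pos: [0.461, 0.0742, 0.316]
eef_rot: [178.9, -0.1, 90.0]
contact_force: [-0.4, 0.5, 0.5]
grip_width: 0.55
```

>>> {"name": "servo_tool", "arguments": {"rows": "0 0.005 -0.02 0 0 0 0.55; 0 0 -0.03 0 0 0 0.55; 0 0 0 0 0 0 0.55; 0 0 0 0 0 0 0.55; 0 0 0 0 0 0 0.55"}}

```text
t: 20.55
eef_pos: [0.4553, 0.0837, 0.2691]
eef_rot: [178.6, -0.2, 90.3]
contact_force: [-0.5, 0.2, -0.1]
grip_width: 0.545
```

```bash
python3 - <<'E'
from h import *
level(90);look('w21');cap('scene','c21.png');cap('side','s21.png')
a=cv2.imread('pics/c21.png')[180:250,270:350];b=cv2.imread('pics/s21.png')[160:290,240:375]
cv2.imwrite('pics/m21.png',np.hstack([cv2.resize(a,(400,400),interpolation=2),cv2.resize(b,(400,400),interpolation=2)]))
E
```

```text
tcp [0.4553 0.0837 0.2691] F [-0.5  0.2 -0.1] g 0.545 corr [-0.2  1.4 -0.3]
tcp [0.4553 0.0837 0.2691] [178.6  -0.2  90.3]
[568.  95.] [  42   44 1415] world [0.6322 0.1639] rel [0.1768 0.0803]
[439. 147.] [ 39  37 520] world [0.5449 0.1282] rel [0.0896 0.0445]
[322. 207.] [  39   37 1126] world [0.4609 0.0829] rel [ 0.0056 -0.0008]
```

View pics/m21.png

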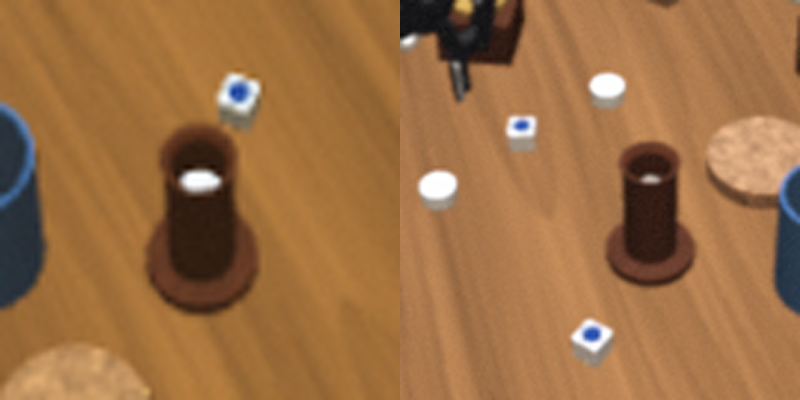

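Both pieces are flat and deep. Piece C is at (0.461, 0.083).

>>> {"name": "servo_tool", "arguments": {"rows": "0.004 -0.001 -0.02 0 1 0 0.55; 0.001 0 -0.025 0 0.2 0 0.55; 0 0 -0.025 0 0 0 0.55; 0 0 -0.006 0 0 0 0.55; 0 0 0 0 0 0 0.55"}}

```text
t: 21.12
eef_pos: [0.4677, 0.0812, 0.1973]
eef_rot: [178.7, -0.3, 90.1]
contact_force: [-0.3, 0.6, 0.2]
grip_width: 0.546
```

```bash
python3 - <<'E'
from h import *
level(90);look('w22')
E
```

```text
tcp [0.4677 0.0812 0.1973] F [-0.3  0.6  0.2] g 0.546 corr [-0.3  1.3 -0.1]
tcp [0.4677 0.0812 0.1973] [178.7  -0.3  90.1]
[637.  89.] [  8  38 198] world [0.6203 0.1605] rel [0.1526 0.0793]
[472. 157.] [  58   55 1112] world [0.5454 0.1283] rel [0.0777 0.0471]
[302. 243.] [  56   51 2208] world [0.4608 0.0829] rel [-0.0069  0.0017]
```

>>> {"name": "servo_tool", "arguments": {"rows": "-0.006 0.001 -0.005 0 0.9 0 0.55; -0.001 0 -0.006 0 0.2 0 0.55; 0 0 -0.006 0 0 0 0.55; 0 0 0 0 0 0 0.55; 0 0 0 0 0 0 0.55"}}

```text
t: 21.58
eef_pos: [0.4619, 0.0822, 0.1832]
eef_rot: [179.5, -0.4, 90.1]
contact_force: [0.9, 0.6, 0.4]
grip_width: 0.552
```

```bash
python3 - <<'E'
from h import *
level(90);look('w23')
E
```

```text
tcp [0.4619 0.0822 0.1832] F [0.9 0.6 0.4] g 0.552 corr [-0.4  0.5 -0.1]
tcp [0.4619 0.0822 0.1832] [179.5  -0.4  90.1]
[506. 165.] [  66   60 1343] world [0.5459 0.1282] rel [0.084 0.046]
[318. 257.] [  61   55 2570] world [0.4608 0.0829] rel [-0.0011  0.0007]
```

>>> {"name": "servo_tool", "arguments": {"rows": "-0.001 0 -0.003 0 0.4 0 0.55; 0 0 0 0 0 0 0.55; 0 0 0 0 0 0 0.2; 0 0 0 0 0 0 0.2; 0 0 0 0 0 0 0.2"}}

```text
t: 22.05
eef_pos: [0.4611, 0.0824, 0.181]
eef_rot: [179.8, -0.4, 90.1]
contact_force: [-0.7, -0.4, -0.3]
grip_width: 0.325
```

>>> {"name": "servo_tool", "arguments": {"rows": "0 0 0 0 0 0 0.2; 0 0 0.02 0 0 0 0.2; 0 0 0.035 0 0 0 0.2; 0.02 -0.02 0.04 0 0 0 0.2; 0.035 -0.025 0.02 0 0 0 0.2"}}

```text
t: 22.47
eef_pos: [0.5035, 0.0425, 0.2889]
eef_rot: [-178.7, -0.4, 90.3]
contact_force: [0.7, -0.1, -0.7]
grip_width: 0.322
```

>>> {"name": "servo_tool", "arguments": {"rows": "0.035 -0.025 0 0 -0.4 0 0.2; 0.035 -0.025 0 0 -0.4 0 0.2; 0.025 -0.018 0 0 -0.4 0 0.2; 0 0 0 0 0 0 0.2; 0 0 0 0 0 0 0.2"}}

```text
t: 22.88
eef_pos: [0.6075, -0.0315, 0.2973]
eef_rot: [178.8, -0.2, 90.3]
contact_force: [-1.1, 0.3, 0.2]
grip_width: 0.326
```

```bash
python3 - <<'E'
from h import *
level(90);look('w24')
E
```

```text
tcp [ 0.6075 -0.0315  0.2973] F [-1.1  0.3  0.2] g 0.326 corr [-0.2  1.2 -0.3]
tcp [ 0.6075 -0.0315  0.2973] [178.8  -0.2  90.3]
[323. 215.] [ 44  25 787] world [ 0.614  -0.0484] rel [ 0.0065 -0.0169]
[323. 260.] [  59   56 2613] world [ 0.6136 -0.0908] rel [ 0.0061 -0.0593]
```

View pics/w24.png

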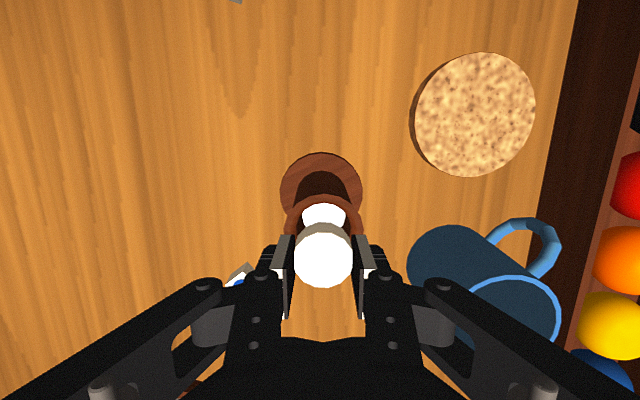

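Piece C is held over the mouth. I level the tool and shift 5 mm in x before lowering.

>>> {"name": "servo_tool", "arguments": {"rows": "0.004 0 -0.005 0 0.9 0 0.2; 0.001 0 -0.005 0 0.2 0 0.2; 0 0 0 0 0 0 0.2; 0 0 0 0 0 0 0.2; 0 0 0 0 0 0 0.2"}}

```text
t: 23.35
eef_pos: [0.6084, -0.0282, 0.2842]
eef_rot: [-179.6, -0.3, 90.4]
contact_force: [-0.2, 0.5, -0.5]
grip_width: 0.324
```

```bash
python3 - <<'E'
from h import *
level(90)
E
```

```text
tcp [ 0.6084 -0.0282  0.2842] F [-0.2  0.5 -0.5] g 0.324 corr [-0.3 -0.4 -0.4]
```

>>> {"name": "servo_tool", "arguments": {"rows": "0.004 -0.004 -0.004 -0.3 -0.4 0 0.2; 0 0 -0.004 0 0 0 0.2; 0 0 -0.004 0 0 0 0.2; 0 0 0 0 0 0 0.2; 0 0 0 0 0 0 0.2"}}

```text
t: 23.77
eef_pos: [0.6117, -0.0313, 0.2709]
eef_rot: [-180.0, 0.1, 90.6]
contact_force: [0.2, -0.8, -0.1]
grip_width: 0.323
```

```bash
python3 - <<'E'
from h import *
level(90)
E
```

```text
tcp [ 0.6117 -0.0313  0.2709] F [ 0.2 -0.8 -0.1] g 0.323 corr [ 0.1 -0.  -0.6]
```

Well placed. I release, lift, shut and look.

>>> {"name": "servo_tool", "arguments": {"rows": "0.001 0 -0.002 0 0 0 0.2; 0 0 0 0 0 0 0.45; 0 0 0 0 0 0 0.5; 0 0 0.02 0 0 0 0.5; 0 0 0.02 0 0 0 0"}}

```text
t: 24.18
eef_pos: [0.6111, -0.0313, 0.3055]
eef_rot: [-179.5, -0.0, 90.5]
contact_force: [1.0, 0.2, 0.3]
grip_width: 0.375
```

>>> {"name": "servo_tool", "arguments": {"rows": "0 0 0 0 0 0 0; 0 0 0 0 0 0 0; 0 0 0 0 0 0 0; 0 0 0 0 0 0 0; 0 0 0 0 0 0 0"}}

```text
t: 24.6
eef_pos: [0.6122, -0.0315, 0.3078]
eef_rot: [-179.8, 0.0, 90.5]
contact_force: [-0.2, -0.1, -0.1]
grip_width: 0.002
```

```bash
python3 - <<'E'
from h import *
level(90);cap('scene','c25.png');cap('side','s25.png')
a=cv2.imread('pics/c25.png')[160:240,270:350];b=cv2.imread('pics/s25.png')[160:260,275:375]
cv2.imwrite('pics/m25.png',np.hstack([cv2.resize(a,(400,400),interpolation=2),cv2.resize(b,(400,400),interpolation=2)]))
E
```

```text
tcp [ 0.6122 -0.0315  0.3078] F [-0.2 -0.1 -0.1] g 0.002 corr [ 0.  -0.2 -0.5]
```

View pics/m25.png

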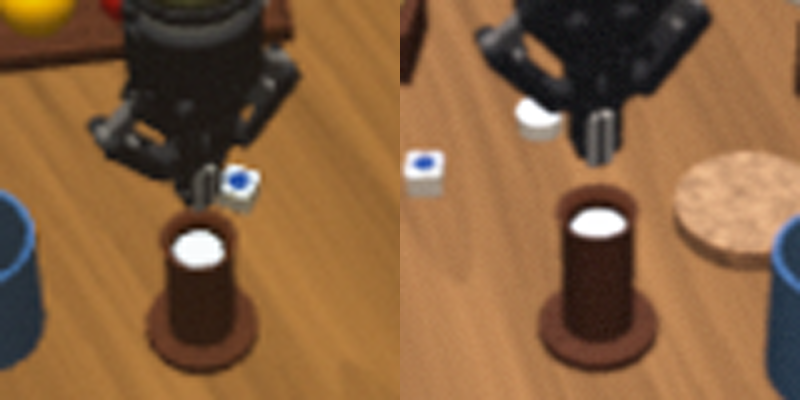

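>>> {"name": "servo_tool", "arguments": {"rows": "0 0 -0.015 0 0 0 0; 0 0 -0.015 0 0 0 0; 0 0 -0.012 0 0 0 0; 0 0 -0.005 0 0 0 0; 0 0 0 0 0 0 0"}}

```text
t: 25.12
eef_pos: [0.6119, -0.0315, 0.2578]
eef_rot: [-179.7, 0.0, 90.5]
contact_force: [-0.3, 0.7, 0.3]
grip_width: 0.004
```

>>> {"name": "servo_tool", "arguments": {"rows": "0 0 -0.004 0 0 0 0; 0 0 -0.004 0 0 0 0; 0 0 -0.003 0 0 0 0; 0 0 -0.002 0 0 0 0; 0 0 0 0 0 0 0"}}

```text
t: 25.53
eef_pos: [0.6125, -0.0315, 0.248]
eef_rot: [-179.9, 0.0, 90.5]
contact_force: [0.6, 0.5, -0.6]
grip_width: -0.004
```

>>> {"name": "servo_tool", "arguments": {"rows": "0 0 -0.003 0 0 0 0; 0 0 -0.002 0 0 0 0; 0 0 -0.001 0 0 0 0; 0 0 0 0 0 0 0; 0 0 0 0 0 0 0"}}

```text
t: 25.95
eef_pos: [0.613, -0.0315, 0.2444]
eef_rot: [179.9, 0.1, 90.5]
contact_force: [-0.1, -0.3, -0.7]
grip_width: -0.002
```

>>> {"name": "servo_tool", "arguments": {"rows": "0 0 -0.001 0 0 0 0; 0 0 -0.001 0 0 0 0; 0 0 -0.001 0 0 0 0; 0 0 -0.001 0 0 0 0; 0 0 -0.001 0 0 0 0"}}

```text
t: 26.37
eef_pos: [0.6129, -0.0316, 0.2434]
eef_rot: [179.8, 0.1, 90.5]
contact_force: [-2.9, 0.3, 7.6]
grip_width: -0.002
```

>>> {"name": "servo_tool", "arguments": {"rows": "0 0 0.03 0 0 0 0; 0 0 0.04 0 0 0 0.3; 0.005 0.035 0 0 0 0 0.55; 0.005 0.038 0 0 0 0 0.55; 0.005 0.038 0 0 0 0 0.55"}}

```text
t: 26.78
eef_pos: [0.6283, 0.0746, 0.3154]
eef_rot: [179.8, 0.2, 89.9]
contact_force: [0.9, -0.2, 0.3]
grip_width: 0.543
```

>>> {"name": "servo_tool", "arguments": {"rows": "0.003 0.038 0 0 0 0 0.55; 0 0.035 -0.02 0 0 0 0.55; 0 0.01 -0.03 0 0 0 0.55; 0 0 0 0 0 0 0.55; 0 0 0 0 0 0 0.55"}}

```text
t: 27.2
eef_pos: [0.6339, 0.1692, 0.2665]
eef_rot: [179.2, -0.0, 90.2]
contact_force: [0.7, 0.5, 0.6]
grip_width: 0.549
```

```bash
python3 - <<'E'
from h import *
level(90);look('w26');cap('scene','c26.png');cap('side','s26.png')
a=cv2.imread('pics/c26.png')[180:250,270:350];b=cv2.imread('pics/s26.png')[160:290,240:375]
cv2.imwrite('pics/m26.png',np.hstack([cv2.resize(a,(400,400),interpolation=2),cv2.resize(b,(400,400),interpolation=2)]))
E
```

```text
tcp [0.6339 0.1692 0.2665] F [0.7 0.5 0.6] g 0.549 corr [-0.   0.8 -0.2]
tcp [0.6339 0.1692 0.2665] [179.2  -0.   90.2]
[51. 12.] [ 52  31 649] world [0.4668 0.2963] rel [-0.1671  0.1271]
[631.  83.] [ 22  62 980] world [0.8463 0.2559] rel [0.2124 0.0867]
[315. 212.] [  39   37 1141] world [0.6317 0.1642] rel [-0.0022 -0.005 ]
[200. 258.] [ 33  31 417] world [0.5422 0.127 ] rel [-0.0917 -0.0422]
```

View pics/m26.png

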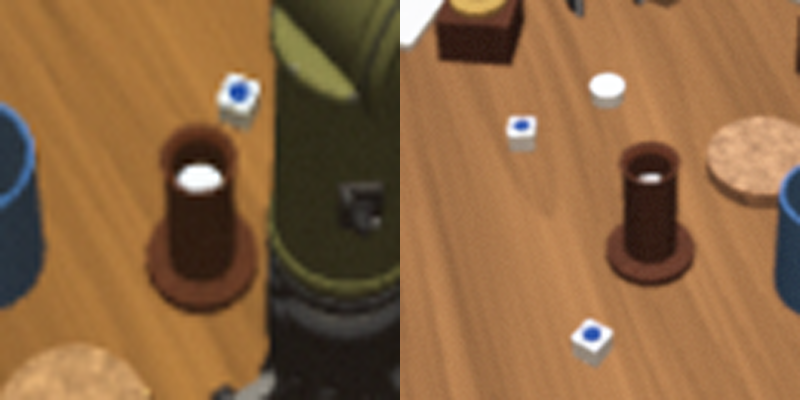

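Three pieces are packed flat. The last one, D, is at (0.632, 0.164).

>>> {"name": "servo_tool", "arguments": {"rows": "-0.001 -0.004 -0.02 0 0.5 0 0.55; 0 0 -0.025 0 0.2 0 0.55; 0 0 -0.025 0 0 0 0.55; 0 0 -0.006 0 0 0 0.55; 0 0 0 0 0 0 0.55"}}

```text
t: 27.77
eef_pos: [0.6377, 0.1558, 0.1991]
eef_rot: [178.9, -0.1, 89.5]
contact_force: [-0.0, -0.1, -0.1]
grip_width: 0.553
```

```bash
python3 - <<'E'
from h import *
level(90);look('w27')
E
```

```text
tcp [0.6377 0.1558 0.1991] F [-0.  -0.1 -0.1] g 0.553 corr [-0.1  1.1  0.5]
tcp [0.6377 0.1558 0.1991] [ 1.789e+02 -1.000e-01  8.950e+01]
[305. 229.] [  56   51 2237] world [0.6318 0.1642] rel [-0.0058  0.0084]
[135. 287.] [ 42  35 413] world [0.5373 0.1313] rel [-0.1004 -0.0244]
```

>>> {"name": "servo_tool", "arguments": {"rows": "-0.005 0.007 -0.005 0 0.8 0 0.55; -0.001 0.001 -0.006 0 0.2 0 0.55; 0 0 -0.006 0 0 0 0.55; 0 0 0 0 0 0 0.55; 0 0 0 0 0 0 0.55"}}

```text
t: 28.23
eef_pos: [0.6336, 0.1636, 0.1873]
eef_rot: [179.5, -0.2, 89.4]
contact_force: [0.4, 0.5, -0.7]
grip_width: 0.55
```

```bash
python3 - <<'E'
from h import *
level(90);look('w28')
E
```

```text
tcp [0.6336 0.1636 0.1873] F [ 0.4  0.5 -0.7] g 0.55 corr [-0.2  0.5  0.6]
tcp [0.6336 0.1636 0.1873] [179.5  -0.2  89.4]
[316. 253.] [  59   53 2449] world [0.6318 0.1642] rel [-0.0018  0.0006]
```

>>> {"name": "servo_tool", "arguments": {"rows": "-0.002 0 -0.005 0 0.4 0 0.55; 0 0 -0.002 0 0 0 0.55; 0 0 0 0 0 0 0.2; 0 0 0 0 0 0 0.2; 0 0 0 0 0 0 0.2"}}

```text
t: 28.7
eef_pos: [0.6316, 0.1641, 0.1807]
eef_rot: [179.8, -0.2, 89.5]
contact_force: [0.5, -0.2, 0.1]
grip_width: 0.324
```

>>> {"name": "servo_tool", "arguments": {"rows": "0 0 0 0 0 0 0.2; 0 0 0.02 0 0 0 0.2; 0 0 0.035 0 0 0 0.2; 0 -0.025 0.04 0 0 0 0.2; 0 -0.035 0.02 0 0 0 0.2"}}

```text
t: 29.12
eef_pos: [0.6285, 0.1096, 0.2888]
eef_rot: [-179.3, -0.2, 89.8]
contact_force: [2.1, 0.3, -0.4]
grip_width: 0.326
```

>>> {"name": "servo_tool", "arguments": {"rows": "-0.005 -0.035 0 0 0 0 0.2; -0.005 -0.035 0 0 0 0 0.2; -0.005 -0.035 0 0 0 0 0.2; -0.003 -0.025 0 0 0 0 0.2; 0 0 0 0 0 0 0.2"}}

```text
t: 29.53
eef_pos: [0.6123, -0.0289, 0.2981]
eef_rot: [179.6, -0.0, 89.9]
contact_force: [-0.3, -0.9, 0.2]
grip_width: 0.323
```

```bash
python3 - <<'E'
from h import *
level(90);look('w29')
E
```

```text
tcp [ 0.6123 -0.0289  0.2981] F [-0.3 -0.9  0.2] g 0.323 corr [-0.   0.4  0.1]
tcp [ 0.6123 -0.0289  0.2981] [179.6  -0.   89.9]
[319. 216.] [ 44  26 720] world [ 0.6111 -0.0485] rel [-0.0012 -0.0196]
[323. 260.] [  59   55 2629] world [ 0.6138 -0.0899] rel [ 0.0015 -0.061 ]
```

View pics/w29.png

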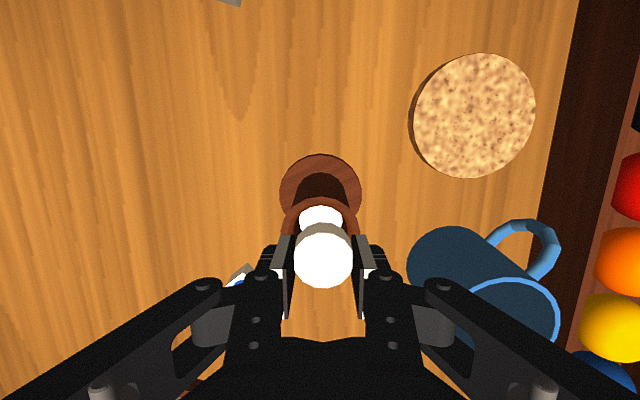

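Piece D is held over the mouth. I lower it.

>>> {"name": "servo_tool", "arguments": {"rows": "0 -0.002 -0.008 0 0.2 0 0.2; 0 0 -0.008 0 0 0 0.2; 0 0 -0.006 0 0 0 0.2; 0 0 0 0 0 0 0.2; 0 0 0 0 0 0 0.2"}}

```text
t: 30.0
eef_pos: [0.6129, -0.0274, 0.2735]
eef_rot: [179.8, -0.0, 90.1]
contact_force: [-0.7, -5.5, 7.9]
grip_width: 0.326
```

```bash
python3 - <<'E'
from h import *
level(90)
E
```

```text
tcp [ 0.6129 -0.0274  0.2735] F [-0.7 -5.5  7.9] g 0.326 corr [-0.   0.2 -0.1]
```

The piece touched the flare on the +y side. I lift, shift -4 mm in y and try again.

>>> {"name": "servo_tool", "arguments": {"rows": "0 -0.003 0.005 0 0 0 0.2; 0 -0.001 0 0 0 0 0.2; 0 0 -0.003 0 0 0 0.2; 0 0 -0.003 0 0 0 0.2; 0 0 0 0 0 0 0.2"}}

```text
t: 30.42
eef_pos: [0.6132, -0.0289, 0.2723]
eef_rot: [179.9, -0.1, 90.3]
contact_force: [-1.1, -0.3, -1.3]
grip_width: 0.323
```

```bash
python3 - <<'E'
from h import *
level(90);cap('scene','c30.png');cap('side','s30.png')
a=cv2.imread('pics/c30.png')[160:240,270:350];b=cv2.imread('pics/s30.png')[160:260,275:375]
cv2.imwrite('pics/m30.png',np.hstack([cv2.resize(a,(400,400),interpolation=2),cv2.resize(b,(400,400),interpolation=2)]))
E
```

```text
tcp [ 0.6132 -0.0289  0.2723] F [-1.1 -0.3 -1.3] g 0.323 corr [-0.1  0.1 -0.3]
```

View pics/m30.png

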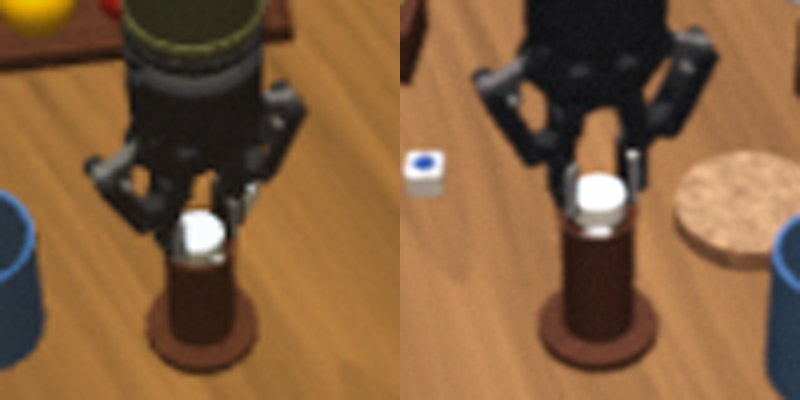

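>>> {"name": "servo_tool", "arguments": {"rows": "0 -0.003 -0.001 0 0 0 0.2; 0 0 -0.002 0 0 0 0.2; 0 0 -0.001 0 0 0 0.2; 0 0 0 0 0 0 0.45; 0 0 0 0 0 0 0.5"}}

```text
t: 30.93
eef_pos: [0.6134, -0.0317, 0.2695]
eef_rot: [179.8, -0.2, 90.2]
contact_force: [-0.5, 0.0, 0.1]
grip_width: 0.497
```

>>> {"name": "servo_tool", "arguments": {"rows": "0 0 0.02 0 0 0 0.5; 0 0 0.02 0 0 0 0; 0 0 0 0 0 0 0; 0 0 0 0 0 0 0; 0 0 0 0 0 0 0"}}

```text
t: 31.35
eef_pos: [0.6132, -0.0312, 0.3082]
eef_rot: [179.9, -0.3, 90.2]
contact_force: [0.3, -0.5, 0.4]
grip_width: -0.001
```

```bash
python3 - <<'E'
from h import *
level(90);cap('scene','c31.png');cap('side','s31.png')
a=cv2.imread('pics/c31.png')[160:240,270:350];b=cv2.imread('pics/s31.png')[160:260,275:375]
cv2.imwrite('pics/m31.png',np.hstack([cv2.resize(a,(400,400),interpolation=2),cv2.resize(b,(400,400),interpolation=2)]))
E
```

```text
tcp [ 0.6132 -0.0312  0.3082] F [ 0.3 -0.5  0.4] g -0.001 corr [-0.3  0.1 -0.2]
```

View pics/m31.png

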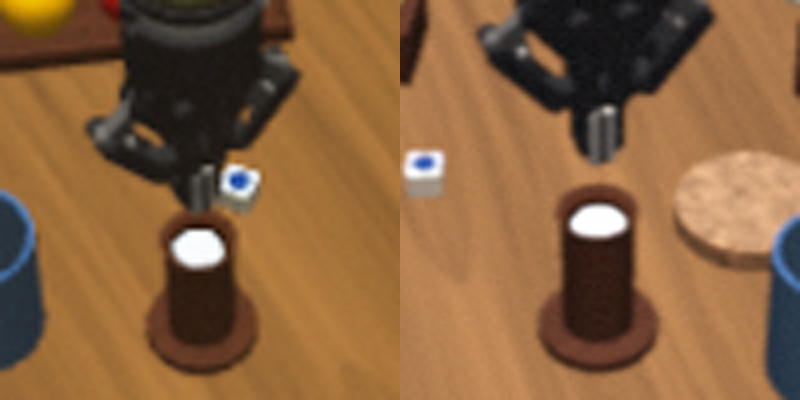

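All four pieces are in and flat. Now the tamper: I approach its stand, stopping short, and look.

>>> {"name": "servo_tool", "arguments": {"rows": "-0.005 0.03 0.03 0 0 0 0.3; -0.01 0.038 0.01 0 0 0 0.5; -0.01 0.038 0 0 0 0 0.5; -0.01 0.038 0 0 0 0 0.5; -0.01 0.038 0 0 0 0 0.5"}}

```text
t: 31.87
eef_pos: [0.5683, 0.1479, 0.3428]
eef_rot: [-179.7, -0.2, 89.4]
contact_force: [1.1, -0.1, -0.8]
grip_width: 0.492
```

>>> {"name": "servo_tool", "arguments": {"rows": "-0.01 0.03 0 0 0 0 0.5; -0.01 0.03 0 0 0 0 0.5; -0.01 0.02 0 0 0 0 0.5; 0 0 0 0 0 0 0.5; 0 0 0 0 0 0 0.5"}}

```text
t: 32.28
eef_pos: [0.5325, 0.2391, 0.3382]
eef_rot: [-179.3, -0.3, 89.9]
contact_force: [-0.1, -1.7, 0.2]
grip_width: 0.507
```

```bash
python3 - <<'E'
from h import *
level(90);im,p=cap('wrist','w32.png');cap('scene','c32.png');cap('side','s32.png')
E
```

```text
tcp [0.5325 0.2391 0.3382] F [-0.1 -1.7  0.2] g 0.507 corr [-0.3 -0.7  0.1]
```

View pics/w32.png

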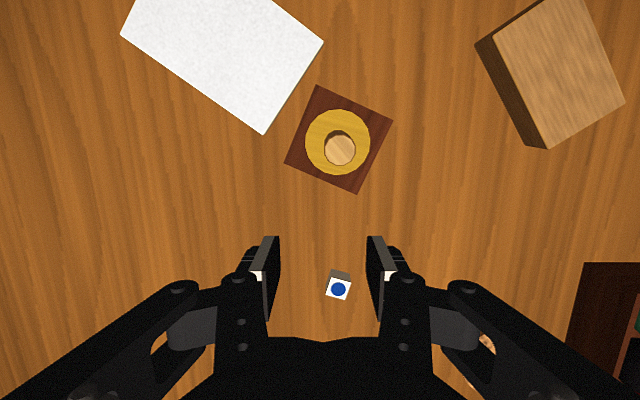

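The wrist view shows the collar at (338,141), the handle top at (340,150), and the block corners at (317,85), (393,121), (357,194), (284,162).

```bash
python3 - <<'E'
from h import *
p=vision.camera_params('wrist');im=cv2.imread('pics/w32.png')[:,:,::-1].copy()
b,m=blobs(im[80:200,280:400].copy(),(18,140,100),(30,255,255));c,s=max(b,key=lambda t:t[1][4]);print(s)
u,v=s[0]+s[2]/2-.5+280,s[1]+s[3]/2-.5+80
print('collar',u,v,onplane(p,u,v,.052),'handle',onplane(p,340,150,.102))
q=np.array([onplane(p,*c,.044) for c in((317,85),(393,121),(357,194),(284,162))]);print('stand',q.mean(0),np.linalg.norm(np.diff(q,axis=0),axis=1))
E
```

```text
[  25   29   66   66 2496]
collar 337.5 141.5 [0.54197283 0.28215749 0.052     ] handle [0.541948   0.28130947 0.102     ]
stand [0.54239565 0.2810283  0.044     ] [0.06886221 0.06862792 0.06965426]
```

>>> {"name": "servo_tool", "arguments": {"rows": "0.005 0.02 -0.01 0 -0.3 0 0.5; 0.003 0.02 -0.01 0 -0.2 0 0.5; 0.001 0.002 0 0 0 0 0.5; 0 0 0 0 0 0 0.5; 0 0 0 0 0 0 0.5"}}

```text
t: 32.85
eef_pos: [0.5465, 0.2734, 0.3179]
eef_rot: [-179.9, -0.1, 89.1]
contact_force: [0.3, -1.0, 0.1]
grip_width: 0.501
```

```bash
python3 - <<'E'
from h import *
level(90)
E
```

```text
tcp [0.5465 0.2734 0.3179] F [ 0.3 -1.   0.1] g 0.501 corr [-0.1 -0.1  0.9]
```

>>> {"name": "servo_tool", "arguments": {"rows": "-0.004 0.007 -0.01 0 0 0.5 0.5; 0 0.001 -0.02 0 0 0 0.5; 0 0 -0.01 0 0 0 0.5; 0 0 0 0 0 0 0.5; 0 0 0 0 0 0 0.5"}}

```text
t: 33.27
eef_pos: [0.5427, 0.2779, 0.277]
eef_rot: [-180.0, -0.1, 89.4]
contact_force: [0.4, 0.5, 0.6]
grip_width: 0.5
```

```bash
python3 - <<'E'
from h import *
level(90);cap('wrist','w33.png')
E
```

```text
tcp [0.5427 0.2779 0.277 ] F [0.4 0.5 0.6] g 0.5 corr [-0.1 -0.   0.6]
```

View pics/w33.png

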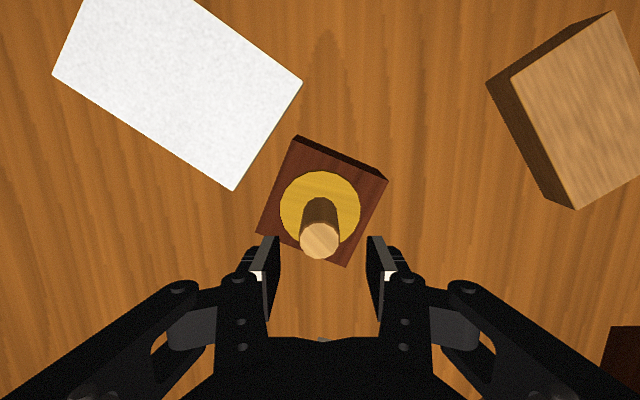

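>>> {"name": "servo_tool", "arguments": {"rows": "0 0.002 -0.01 0 0 0 0.5; 0 0.001 -0.015 0 0 0 0.5; 0 0 -0.01 0 0 0 0.5; 0 0 0 0 0 0 0.5; 0 0 0 0 0 0 0.5"}}

```text
t: 33.73
eef_pos: [0.5437, 0.2814, 0.2424]
eef_rot: [179.7, -0.2, 89.4]
contact_force: [-0.3, 0.4, 0.9]
grip_width: 0.5
```

```bash
python3 - <<'E'
from h import *
level(90)
E
```

```text
tcp [0.5437 0.2814 0.2424] F [-0.3  0.4  0.9] g 0.5 corr [-0.2  0.3  0.6]
```

Aligned within 2 mm. I grip the handle with 70 N and lift it straight out.

>>> {"name": "servo_tool", "arguments": {"rows": "-0.001 0 0 0 0 0 0.1; 0 0 0 0 0 0 0.1; 0 0 0 0 0 0 0.1; 0 0 0 0 0 0 0.1; 0 0 0 0 0 0 0.1", "grip_force": 70}}

```text
t: 34.15
eef_pos: [0.5427, 0.2817, 0.244]
eef_rot: [179.7, -0.3, 89.4]
contact_force: [-0.9, -0.3, -2.2]
grip_width: 0.24
```

```bash
python3 - <<'E'
from h import *
level(90)
E
```

```text
tcp [0.5427 0.2817 0.244 ] F [-0.9 -0.3 -2.2] g 0.24 corr [-0.3  0.3  0.6]
```

>>> {"name": "servo_tool", "arguments": {"rows": "0 0 0.015 0 0 0 0.1; 0 0 0.03 0 0 0 0.1; 0 0 0.04 0 0 0 0.1; 0 0 0.035 0 0 0 0.1; 0 0 0 0 0 0 0.1"}}

```text
t: 34.57
eef_pos: [0.5407, 0.2806, 0.3651]
eef_rot: [-179.9, -0.0, 89.4]
contact_force: [2.3, 0.3, -0.8]
grip_width: 0.239
```

>>> {"name": "servo_tool", "arguments": {"rows": "0.01 -0.038 0 0 0 0 0.1; 0.01 -0.038 0 0 0 0 0.1; 0.01 -0.038 0 0 0 0 0.1; 0.01 -0.038 0 0 0 0 0.1; 0.01 -0.038 0 0 0 0 0.1"}}

```text
t: 34.98
eef_pos: [0.5901, 0.0936, 0.3699]
eef_rot: [179.5, -0.5, 90.3]
contact_force: [0.3, 0.6, -1.9]
grip_width: 0.237
```

```bash
python3 - <<'E'
from h import *
level(90);cap('wrist','w34.png');cap('side','s34.png')
a=cv2.imread('pics/s34.png')[100:300,200:400];b=cv2.imread('pics/w34.png')
cv2.imwrite('pics/m34.png',np.hstack([cv2.resize(a,(400,400)),cv2.resize(b,(400,400))]))
E
```

```text
tcp [0.5901 0.0936 0.3699] F [ 0.3  0.6 -1.9] g 0.237 corr [-0.5  0.5 -0.2]
```

View pics/m34.png

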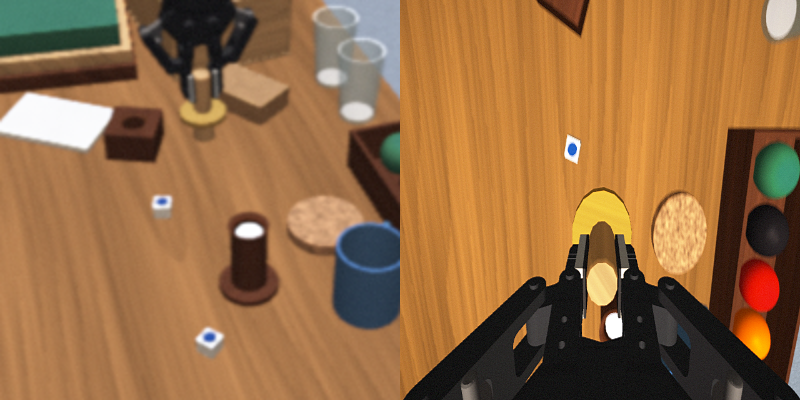

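The tamper is held upright. I move over the tube.

>>> {"name": "servo_tool", "arguments": {"rows": "0.006 -0.035 0 0 0.3 0 0.1; 0.006 -0.035 -0.005 0 0.2 0 0.1; 0.005 -0.035 -0.005 0 0 0 0.1; 0.003 -0.015 0 0 0 0 0.1; 0 0 0 0 0 0 0.1"}}

```text
t: 35.5
eef_pos: [0.6117, -0.0345, 0.3582]
eef_rot: [179.9, -0.5, 89.8]
contact_force: [0.4, -0.9, -1.1]
grip_width: 0.237
```

```bash
python3 - <<'E'
from h import *
level(90)
E
```

```text
tcp [ 0.6117 -0.0345  0.3582] F [ 0.4 -0.9 -1.1] g 0.237 corr [-0.5  0.1  0.2]
```

>>> {"name": "servo_tool", "arguments": {"rows": "0.001 0.002 -0.005 -0.4 0 0 0.1; 0 0 -0.01 0 0 0 0.1; 0 0 -0.01 0 0 0 0.1; 0 0 0 0 0 0 0.1; 0 0 0 0 0 0 0.1"}}

```text
t: 35.92
eef_pos: [0.6116, -0.0283, 0.3291]
eef_rot: [-179.9, -0.2, 89.9]
contact_force: [-0.2, 0.3, -2.1]
grip_width: 0.233
```

```bash
python3 - <<'E'
from h import *
level(90);cap('scene','c35.png');cap('side','s35.png')
a=cv2.imread('pics/c35.png')[160:240,270:350];b=cv2.imread('pics/s35.png')[160:260,275:375]
cv2.imwrite('pics/m35.png',np.hstack([cv2.resize(a,(400,400),interpolation=2),cv2.resize(b,(400,400),interpolation=2)]))
E
```

```text
tcp [ 0.6116 -0.0283  0.3291] F [-0.2  0.3 -2.1] g 0.233 corr [-0.2 -0.1  0.1]
```

View pics/m35.png

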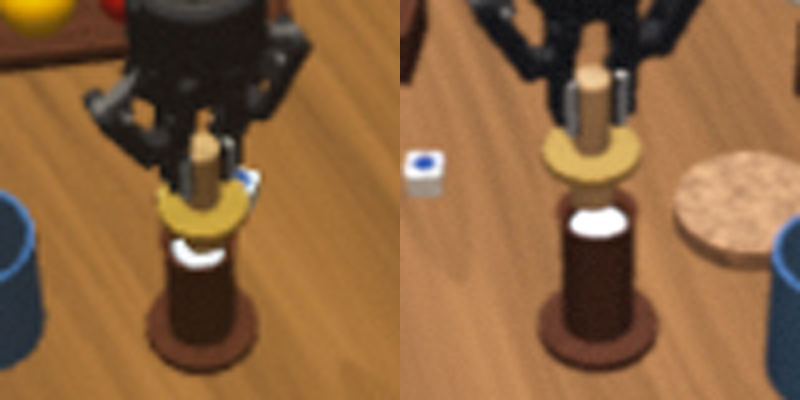

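>>> {"name": "servo_tool", "arguments": {"rows": "0.001 -0.003 -0.002 0 0 0 0.1; 0 0 -0.004 0 0 0 0.1; 0 0 -0.003 0 0 0 0.1; 0 0 0 0 0 0 0.1; 0 0 -0.001 0 0 0 0.1"}}

```text
t: 36.43
eef_pos: [0.6133, -0.0304, 0.32]
eef_rot: [179.9, -0.2, 90.0]
contact_force: [0.4, 0.7, -1.5]
grip_width: 0.239
```

>>> {"name": "servo_tool", "arguments": {"rows": "0 0 -0.002 0 0 0 0.1; 0 0 -0.002 0 0 0 0.1; 0 0 -0.002 0 0 0 0.1; 0 0 -0.002 0 0 0 0.1; 0 0 -0.002 0 0 0 0.1"}}

```text
t: 36.85
eef_pos: [0.6137, -0.0307, 0.3147]
eef_rot: [179.6, -0.2, 90.0]
contact_force: [-4.3, 1.3, 11.7]
grip_width: 0.234
```

>>> {"name": "servo_tool", "arguments": {"rows": "-0.001 0 -0.004 0 0 0 0.1; 0 0 -0.004 0 0 0 0.1; 0 0 -0.005 0 0 0 0.1; 0 0 -0.006 0 0 0 0.1; 0 0 -0.007 0 0 0 0.1", "grip_force": 100}}

```text
t: 37.27
eef_pos: [0.6113, -0.0305, 0.3144]
eef_rot: [178.8, -0.1, 90.0]
contact_force: [-14.1, 1.9, 44.1]
grip_width: 0.231
```

```bash
python3 - <<'E'
from h import *
level(90)
E
```

```text
tcp [ 0.6113 -0.0305  0.3144] F [-14.1   1.9  44.1] g 0.231 corr [-0.1  1.2  0. ]
```

There is a firm stop at 44 N, with the foot about 11 mm below the rim (10 mm expected with the floor at the bottom). I lift and return the tamper to its stand.

>>> {"name": "servo_tool", "arguments": {"rows": "0.001 0 0.004 0 0 0 0.1; 0 0 0.02 0 0.6 0 0.1; 0 0 0.03 0 0.3 0 0.1; 0 0 0.01 0 0 0 0.1; 0 0 0 0 0 0 0.1"}}

```text
t: 37.68
eef_pos: [0.6103, -0.0305, 0.385]
eef_rot: [179.6, -0.0, 90.0]
contact_force: [-0.1, 0.7, -1.1]
grip_width: 0.229
```

```bash
python3 - <<'E'
from h import *
level(90);cap('scene','c36.png');cap('side','s36.png')
a=cv2.imread('pics/c36.png')[140:240,260:360];b=cv2.imread('pics/s36.png')[140:260,265:385]
cv2.imwrite('pics/m36.png',np.hstack([cv2.resize(a,(400,400),interpolation=2),cv2.resize(b,(400,400),interpolation=2)]))
E
```

```text
tcp [ 0.6103 -0.0305  0.385 ] F [-0.1  0.7 -1.1] g 0.229 corr [-0.   0.4  0. ]
```

View pics/m36.png

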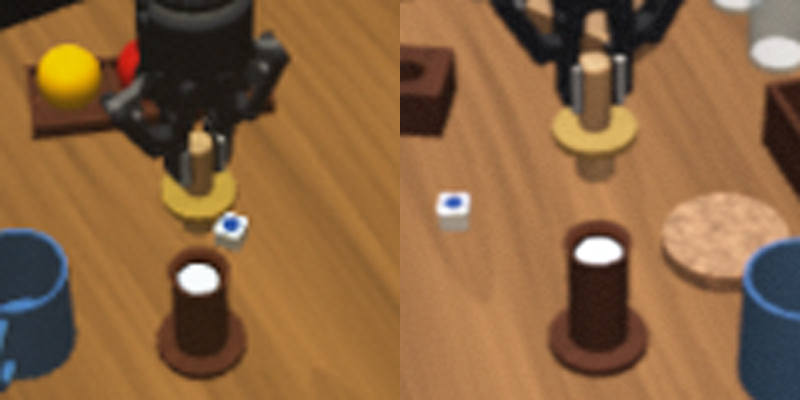

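>>> {"name": "servo_tool", "arguments": {"rows": "-0.008 0.034 0 0 0 0 0.1; -0.009 0.038 0 0 0 0 0.1; -0.009 0.038 -0.005 0 0 0 0.1; -0.009 0.038 0 0 0 0 0.1; -0.009 0.038 0 0 0 0 0.1"}}

```text
t: 38.2
eef_pos: [0.5649, 0.1522, 0.3674]
eef_rot: [-179.7, 0.3, 89.1]
contact_force: [0.6, 0.8, -1.4]
grip_width: 0.227
```

>>> {"name": "servo_tool", "arguments": {"rows": "-0.008 0.036 0 0 0 0 0.1; -0.008 0.036 -0.005 0 0 0 0.1; -0.006 0.03 0 0 0 0 0.1; -0.003 0.015 0 0 0 0 0.1; 0 0 0 0 0 0 0.1"}}

```text
t: 38.62
eef_pos: [0.5324, 0.2807, 0.3493]
eef_rot: [-178.6, 0.4, 89.5]
contact_force: [0.2, 0.9, -2.0]
grip_width: 0.233
```

```bash
python3 - <<'E'
from h import *
level(90)
E
```

```text
tcp [0.5324 0.2807 0.3493] F [ 0.2  0.9 -2. ] g 0.233 corr [ 0.4 -1.4  0.5]
```

>>> {"name": "servo_tool", "arguments": {"rows": "0.007 0.001 -0.01 0.2 -0.9 0.3 0.1; 0.001 0 -0.015 0 -0.2 0 0.1; 0 0 -0.015 0 0 0 0.1; 0 0 -0.01 0 0 0 0.1; 0 0 0 0 0 0 0.1"}}

```text
t: 39.03
eef_pos: [0.5379, 0.2812, 0.2887]
eef_rot: [-179.1, 0.6, 90.0]
contact_force: [-0.4, -1.3, -1.2]
grip_width: 0.232
```

```bash
python3 - <<'E'
from h import *
level(90);cap('scene','c37.png');cap('side','s37.png');cap('wrist','w37.png')
a=cv2.imread('pics/c37.png')[230:320,340:430];b=cv2.imread('pics/s37.png')[100:200,215:315]
cv2.imwrite('pics/m37.png',np.hstack([cv2.resize(a,(400,400),interpolation=2),cv2.resize(b,(400,400),interpolation=2)]))
E
```

```text
tcp [0.5379 0.2812 0.2887] F [-0.4 -1.3 -1.2] g 0.232 corr [ 0.6 -0.9 -0. ]
```

View pics/m37.png

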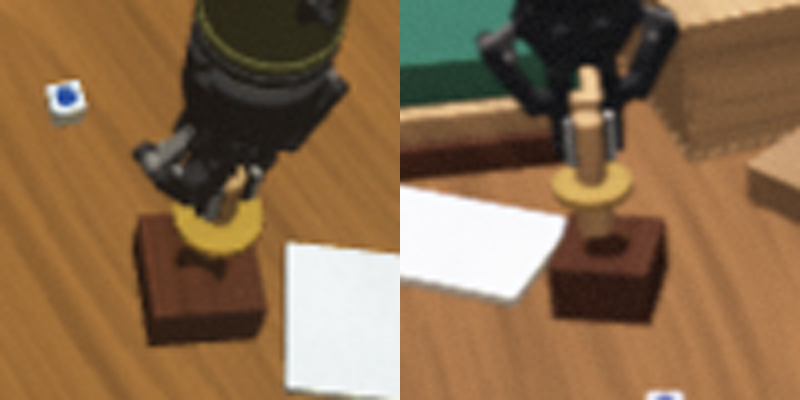

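>>> {"name": "servo_tool", "arguments": {"rows": "0.003 0 0 0.3 -0.6 0 0.1; 0.001 0 0 0.1 -0.2 0 0.1; 0 0 0 0 0 0 0.1; 0 0 0 0 0 0 0.1; 0 0 0 0 0 0 0.1"}}

```text
t: 39.6
eef_pos: [0.5454, 0.2815, 0.2958]
eef_rot: [179.3, -0.1, 89.9]
contact_force: [0.1, -0.4, -1.1]
grip_width: 0.226
```

```bash
python3 - <<'E'
from h import *
level(90)
E
```

```text
tcp [0.5454 0.2815 0.2958] F [ 0.1 -0.4 -1.1] g 0.226 corr [-0.1  0.7  0.1]
```

>>> {"name": "servo_tool", "arguments": {"rows": "-0.002 0 -0.006 0 0.4 0 0.1; 0 0 -0.006 0 0 0 0.1; 0 0 0 0 0 0 0.1; 0 0 0 0 0 0 0.1; 0 0 0 0 0 0 0.1"}}

```text
t: 40.02
eef_pos: [0.5429, 0.2815, 0.2833]
eef_rot: [179.7, -0.2, 90.0]
contact_force: [-0.6, 0.1, -1.5]
grip_width: 0.231
```

```bash
python3 - <<'E'
from h import *
level(90)
E
```

```text
tcp [0.5429 0.2815 0.2833] F [-0.6  0.1 -1.5] g 0.231 corr [-0.2  0.3  0. ]
```

Aligned at the recorded grasp position. I insert it.

>>> {"name": "servo_tool", "arguments": {"rows": "0 0 -0.006 0 0.2 0 0.1; 0 0 -0.006 0 0 0 0.1; 0 0 -0.006 0 0 0 0.1; 0 0 -0.006 0 0 0 0.1; 0 0 0 0 0 0 0.1"}}

```text
t: 40.43
eef_pos: [0.5426, 0.2816, 0.2565]
eef_rot: [180.0, -0.2, 90.0]
contact_force: [-0.3, -0.2, -1.5]
grip_width: 0.23
```

>>> {"name": "servo_tool", "arguments": {"rows": "0 0 -0.005 0 0 0 0.1; 0 0 -0.004 0 0 0 0.1; 0 0 -0.003 0 0 0 0.1; 0 0 -0.002 0 0 0 0.1; 0 0 -0.002 0 0 0 0.1"}}

```text
t: 40.85
eef_pos: [0.5428, 0.2816, 0.2429]
eef_rot: [179.9, -0.2, 90.0]
contact_force: [-4.3, -1.8, 15.7]
grip_width: 0.223
```

Seated at TCP z 0.243 (it was 0.244 at pick-up), with contact force. I release and rise.

>>> {"name": "servo_tool", "arguments": {"rows": "0 0 0.001 0 0 0 0.1; 0 0 0 0 0 0 0.5; 0 0 0 0 0 0 0.55; 0 0 0.01 0 0 0 0.55; 0 0 0.03 0 0 0 0.55"}}

```text
t: 41.27
eef_pos: [0.5411, 0.2808, 0.2809]
eef_rot: [-179.7, 0.0, 90.0]
contact_force: [-0.2, 0.2, -0.5]
grip_width: 0.55
```

>>> {"name": "servo_tool", "arguments": {"rows": "0 0 0.03 0 0 0 0.55; 0.01 -0.03 0.02 0 0 0 0.55; 0.01 -0.035 0 0 0 0 0.55; 0.01 -0.035 0 0 0 0 0.55; 0.01 -0.035 0 0 0 0 0.55"}}

```text
t: 41.68
eef_pos: [0.5826, 0.1501, 0.3423]
eef_rot: [179.6, -0.4, 90.7]
contact_force: [0.2, -0.0, -1.1]
grip_width: 0.552
```

>>> {"name": "servo_tool", "arguments": {"rows": "0.01 -0.035 0 0 0 0 0.55; 0.01 -0.035 0 0 0 0 0.55; 0.01 -0.035 0 0 0 0 0.55; 0.005 -0.03 0 0 0 0 0.55; 0 -0.03 0 0 0 0 0.55"}}

```text
t: 42.1
eef_pos: [0.6209, -0.0236, 0.347]
eef_rot: [179.1, -0.4, 90.7]
contact_force: [0.5, 0.4, 0.0]
grip_width: 0.556
```

```bash
python3 - <<'E'
from h import *
level(90);im,p=cap('wrist','w38.png');cap('scene','c38.png');cap('side','s38.png')
a=cv2.imread('pics/c38.png')[140:320,260:420];b=cv2.imread('pics/s38.png')[130:370,200:400];c=cv2.imread('pics/w38.png')
cv2.imwrite('pics/m38.png',np.hstack([cv2.resize(a,(400,450)),cv2.resize(b,(400,450))]))
E
```

```text
tcp [ 0.6209 -0.0236  0.347 ] F [0.5 0.4 0. ] g 0.556 corr [-0.4  0.9 -0.7]
```

View pics/m38.png

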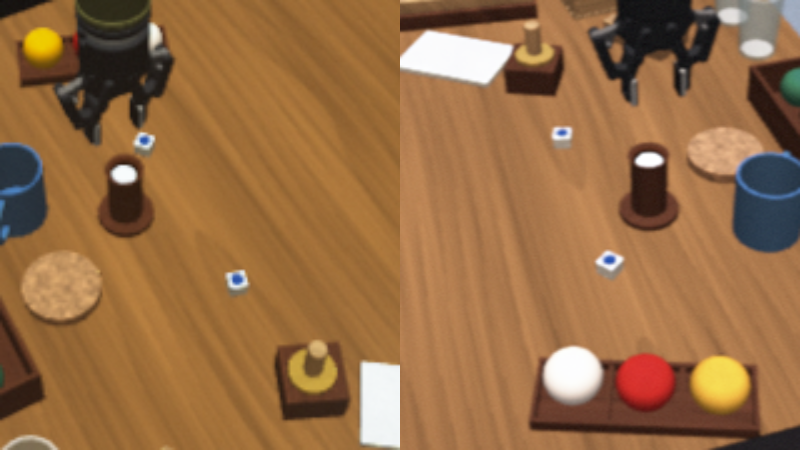

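View pics/w38.png

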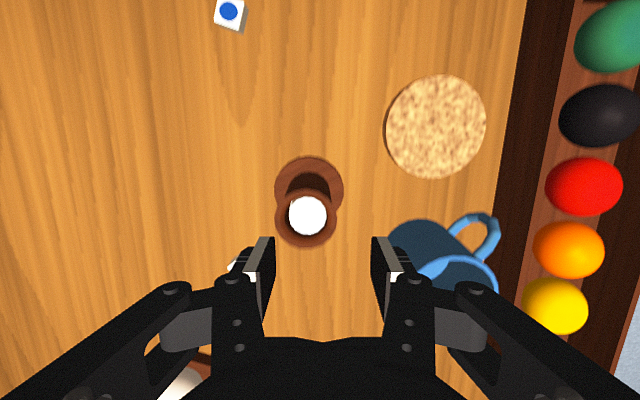

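The tamper is in its stand, the ball is in its cell, and the piece is flat in the mouth at wrist pixel (308,216). Last numeric checks before handing in.

```bash
python3 - <<'E'
from h import *
p=vision.camera_params('wrist');im=cv2.imread('pics/w38.png')[:,:,::-1].copy()
b,m=blobs(im[180:250,270:345].copy(),*W);c,s=max(b,key=lambda t:t[1][4]);u=s[0]+s[2]/2-.5+270;v=s[1]+s[3]/2-.5+180
f=p['K'][0][0]
for z in(.08,.086,.09):
    l=onplane(p,u-s[2]/2,v,z);r=onplane(p,u+s[2]/2,v,z);print('top piece',z,onplane(p,u,v,z).round(4)[:2],'dia',np.linalg.norm(l-r).round(4))
for n,f,roi,h in(('scene','c38',(370,265,402,308),0),('scene','c0' if 0 else 'scene0',(370,265,402,308),0),('side','s38',(245,140,285,182),0),('side','s34',(245,140,285,182),0)):
    q=vision.camera_params(n);im=cv2.imread(f'pics/{f}.png')[:,:,::-1].copy();x0,y0,x1,y1=roi
    bb,_=blobs(im[y0:y1,x0:x1].copy(),(16,120,110),(28,255,255),10)
    if bb:
        c,s=max(bb,key=lambda t:t[1][4]);print('collar',f,s,onplane(q,s[0]+s[2]/2-.5+x0,s[1]+s[3]/2-.5+y0,.052).round(4))
q=vision.camera_params('side');im=cv2.imread('pics/s38.png')[:,:,::-1].copy()
bb,_=blobs(im[300:365,255:312].copy(),(0,0,80),(180,70,255));c,s=max(bb,key=lambda t:t[1][4]);print('ball',s,onplane(q,s[0]+s[2]/2-.5+255,s[1]+s[3]/2-.5+300,.0335).round(4))
E
```

```text
top piece 0.08 [ 0.6117 -0.0357] dia 0.0306
top piece 0.086 [ 0.6119 -0.0336] dia 0.0298
top piece 0.09 [ 0.612  -0.0323] dia 0.0293
collar c38 [  0   0  25  33 399] [0.5377 0.2639 0.052 ]
collar scene0 [  0   0  32  32 434] [0.5282 0.2672 0.052 ]
collar s38 [ 12  13  20  12 164] [0.5415 0.2795 0.052 ]
ball [ 16  15  31  31 746] [ 0.4636 -0.2657  0.0335]
```

```bash
python3 - <<'E'
from h import *
ticket.sign_off()
E
```

```text
the job is handed in; nothing more can be done
```

The job is handed in: the ball is in the empty tray cell, all four loose pieces are packed in the tube, and the tamper is back in its stand. `sign_off` gives no verdict, so this rests on my own last checks.

- **Ball:** it sits at (0.464, -0.266). The cell was measured at about (0.463, -0.267).
- **Pieces:** I put in all four and pressed the first three down with the shut fingertips. The first one tilted in the mouth and was pressed flat.
- **Packing:** the last push was with the tamper and met a firm stop at about 44 N. The foot was then about 11 mm below the rim, against 10 mm expected with the floor at its bottom stop. I could not read the floor joint itself, so its position is inferred from that stop.
- **Top piece:** it lies flat, centred within about 2 mm of the mouth. Its apparent size in the picture also puts it about 10 mm below the rim.
- **Tamper:** it went down to its pick-up height within about 1 mm and met 16 N. It stands upright in the final pictures. The scene-camera check of its collar was unusable because other yellowish pixels ran into the colour mask; the side camera put it at (0.5415, 0.2795), against (0.542, 0.2815) before.
- **Other things:** I did not touch any of the bystanders, and the ones I could see looked unmoved.

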